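Reset the stop bar of the sloped tin rack and put the tall tin away

ROBOT

A 6-joint arm with a two-finger parallel gripper is mounted at the origin on a cart in front of the work surface, level with it; the furniture and walls round the work are solid. World frame = base frame: x ahead of the robot, y to its left, z up, the work surface at z = 0. Lengths are in m, angles in rad, forces in N, time in s.
With the tool pointing down it reaches from about 0.375 to 0.9 m from the base axis. Payload 3.1 kg.
Tool frame: the origin (TCP) lies midway between the tips of the shut fingers; the grasp point (between the pads) lies robot.tcp_to_grasp behind it (robot.tcp_to_grasp is the distance from the TCP to the grasp point, in m); z points along the fingers, y is the direction in which the jaws open and shut (so a half turn about z gives the same grasp; the last joint's range is limited). The gripper opens to 87 mm and grips with 3 to 60 N. Pads are 19 mm wide; open, the fingers measure 117 mm over their backs; the gripper's body (75 mm by 190 mm) begins 51 mm behind the grasp point.
Start: joints at [1.087, 0.527, 1.433, -0, 1.181, -0.178], TCP at [0.188, 0.596, 0.223] pointing down, gripper open.
Joint ranges: [-3.08, 3.08], [-0.75, 2.2], [0.22, 2.44], [-1.43, 4.57], [0, 2.65], [-2.85, 2.85]. Speed limits (rad/s): [2.79, 2.79, 3.14, 3.14, 3.14, 3.14].

INTERFACE

Orientations are given as a unit quaternion [x, y, z, w].
In Python, from rig import robot, cams, nets gives the robot as it stands. The module is installed in compiled form; this text tells all that it offers.
- The arm moves only by the tool play_rows, never from a script. Its argument "commands" is a list of rows, each an object of numbers: "x", "y", "z": the shift along the tool's x, y, z in mm; "spin": the turn about the tool's z in rad. In form: [{"x": .., "y": .., "z": .., "spin": ..}, ...]. A call has 1 to 8 rows; each row shifts and turns the pose as measured when the row begins, along the tool's axes as they then stand; what a row does not reach is not made up. A row lasts 1/10 s, in which the tool goes at most 50 mm and 8.59 degrees, less where a joint would pass 70% of its speed; a pose out of reach is approached as far as the arm can. A call is refused whole if a number of a shift passes 50 or a number of a turn 0.15, either way. A call with a gripper value outside its range is refused whole. "grip" is the opening, from 0 (shut) to 1 (fully open), set as the call begins (left out, the last holds). The fingers move at their own pace and stop on an object; "newtons" is the grip in N (left out, the last holds). Time passes only in rows, so rows that do not move let the fingers close. It gives the time, the measured TCP pose, the force and the opening at its end, in the units of the state.
- robot.get_obs(): the state, without advancing time (a new reading comes with each control period).
- cams.camera(name): name is "scene" or "top" or "wrist"; returns a dict with "img" (384x512x3 uint8, red, green, blue), "fx", "fy", "cx", "cy" (pixels), "world_to_cam" (4x4, takes a point from world to camera coordinates); the wrist camera has in their place "mount" (4x4, takes a point from camera to tool coordinates, whose origin is the TCP and whose axes are the flange's). Camera axes: x right, y up, looking along -z (the intrinsics and any distortion apply to the point x, -y, -z); pixel columns grow to the right and rows downward; lengths in m; the calibration is good to about 2 mm. A picture is of the moment at which its call begins: read the wrist's pose just before it. There is no depth.
- robot.hand_in(): hands the job in, once; it reports no verdict.
Trained networks look in a picture, given as the dict that the camera call returned (one of the last four; its "shot" number tells which), for a name from the list of things; names that differ only in an ending like _2 or _b are one class to them, and where a whole thing is asked for, a point or a joint stands for the part that bears it (a point fixed in the world has none). Each returns a list of dicts, best first, with "conf" (0 to 1); they miss things now and then, are a little off and sometimes report something else, mostly with a low value. They report only what shows in the picture. A call takes as long as a camera call. They do not tell look-alikes from the thing itself.
- nets.outline_of(picture, name): "region" (384x512 bool, what is visible of it) and "pixel" ([column, row] in pixels, amid what is visible of it).
The state is a dict: "time": time; "q": joint angles; "joint_velocities": joint speeds; "joint_torque": joint torques, N m; "position": TCP position; "tool_rot": TCP orientation; "ft_force": force on the tool from outside, world axes, zero at the start; "moment": the same for the moment, N m; "grip_width": finger opening in m.
Only numpy, scipy, OpenCV 4.12 (cv2) and the standard library are available. Lean on these libraries where they do the work, as an engineer would, in place of code of your own. Each camera call takes 0.05 s, during which the arm holds its last target.

TASK

Put the tall soil tin away in the upper row of the sloped rack, which is set too narrow for it: lift the aluminium stop bar out of its notches, shift it one notch down the slope, let it drop fully home at both ends, then stand the tall tin flat on the rack between the stop bar and the head rail, lid outward. Leave the two small tins in their places in the lower row and do not disturb the wide flat tin on the table.

Things in the scene. Friction and masses are not known exactly. Their poses are not given: they have to be found in the camera images.
- rack_deck: Deck of the fixed plywood tin rack, sloping up away from the robot at 30 degrees. Origin: on the deck's surface, mid-width, at the foot of the slope by the front lip. x points up the slope, y left along the lip, z square to the deck, outward. Deck 210 mm wide (y +-105) between 12 mm cheeks 68 mm high (all heights square to the deck); lip at x -8..0, 20 mm high; head rail at x 144..152, 40 mm high.
- next_notch (a point): Where the stop bar's origin belongs: mid-width of the rack, 66 mm up the slope and 4 mm above the deck; axes as the deck's. Each cheek has a closed lengthwise slot with five notches in its lower edge at deck x = 48, 66, 84, 102, 120 mm (pitch 18). A notch is 9.6 mm wide between round-topped teeth, floor 23 mm and tooth tops 38 mm above the deck.
- stop_bar: Captive loose aluminium bar across the rack, about 180 g, 8 mm thick (x), 206 mm long (y), 42 mm high (z). Origin: middle of its lower edge; axes as the deck's. A tab at each end, 8 mm thick, 13 mm high (z 19..32), sits in a notch with 0.8 mm play either way; it starts in the middle notch, x = 84 mm. Lifted 16 mm square to the deck the tabs clear the teeth; at 24 mm they meet the top of the slot.
- pull_tab (a point): Where to take the stop bar: the pull tab in the middle of its top edge, 44 mm wide (y), 8 mm thick (x), 42 to 68 mm above the bar's lower edge. The point is at mid-width and mid-thickness, 12 mm below the tab's top and 56 mm above the bar's origin; axes as the bar's.
- tall_tin_c (a point): The tall tin to put away, standing on the table: plain whitish round tin with press lid, the tallest tin here, 62 mm across the body, 64 mm across the lid, 48 mm high, about 120 g. Centre, half-way up; z along its axis towards the lid.
- upper_row (a point): Middle of the upper row's floor, where the tall tin belongs: on the deck, mid-width, 107 mm up the slope; axes as the deck's. Between bar and head rail the row is 56 mm wide now and 74 mm once the bar is one notch lower. A tin let go on the slope may slide a few mm down against the bar. Anywhere within 80 mm of mid-width will do.
- small_tin_left_c (a point): Small tin, 57 mm across, 28 mm high, standing on the deck in the lower row, left, against the front lip; it stays there. Centre, half-way up; z along its axis.
- small_tin_right_c (a point): Small tin, 57 mm across, 28 mm high, in the lower row, right, as the left one; it stays there. Centre, half-way up.
- flat_tin_c (a point): Wide flat tin, 68 mm across, 34 mm high, standing on the table; not part of the job. Centre, half-way up.
Not all that is in view belongs to the job. Leave any red or yellow look-alike of the part that bears small_tin_right_c alone.

How it is judged:
On the way:
1. the stop bar sits fully home in the next notch down the slope, at both ends, and is let go (x of stop_bar in the frame of rack_deck between 0.061 and 0.071 m and z of stop_bar in the frame of rack_deck below 0.008 m and angle between the y axis of stop_bar and the y axis of rack_deck, either way round below 0.04 rad and angle between the z axis of stop_bar and the z axis of rack_deck, either way round below 0.2 rad and contact force between stop_bar and the fingers below 0.2 N), for 0.2 s.
At the end, for the whole second after the job is handed in: Stop bar home in the notch 66 mm up the slope (within 5 mm, at most 4 mm proud, in line within 0.04 rad, upright within 0.2); tall tin in the upper row, foot on the deck within 6 mm, lid outward, square within 0.1 rad; both small tins flat in the lower row by the lip; all at rest (x of stop_bar in the frame of rack_deck between 0.061 and 0.071 m and z of stop_bar in the frame of rack_deck below 0.008 m and angle between the y axis of stop_bar and the y axis of rack_deck, either way round below 0.04 rad and angle between the z axis of stop_bar and the z axis of rack_deck, either way round below 0.2 rad and x of tall_tin_c in the frame of rack_deck between 0.092 and 0.118 m and y of tall_tin_c in the frame of rack_deck between -0.08 and 0.08 m and z of tall_tin_c in the frame of rack_deck between 0.018 and 0.03 m and angle between the z axis of each of tall_tin_c, small_tin_left_c, small_tin_right_c and the z axis of rack_deck, either way round below 0.1 rad and angle between each of tall_tin_c, small_tin_left_c, small_tin_right_c's own z axis and vertical below 0.8 rad and x of small_tin_left_c in the frame of rack_deck between 0.018 and 0.042 m and y of small_tin_left_c in the frame of rack_deck between -0.08 and 0.08 m and z of small_tin_left_c in the frame of rack_deck between 0.008 and 0.02 m and x of small_tin_right_c in the frame of rack_deck between 0.018 and 0.042 m and y of small_tin_right_c in the frame of rack_deck between -0.08 and 0.08 m and z of small_tin_right_c in the frame of rack_deck between 0.008 and 0.02 m and linear speed of each of tall_tin, stop_bar below 0.02 m/s); the robot touches nothing.
It fails at once if a small tin is knocked out of its place or tipped (distance of any of small_tin_left_c, small_tin_right_c from where it was at the start of the episode above 0.035 m or angle between the z axis of any of small_tin_left_c, small_tin_right_c and the z axis of rack_deck, either way round above 0.35 rad).
It fails at once if the wide flat tin on the table is disturbed (distance of flat_tin_c from where it was at the start of the episode above 0.03 m).
It also fails if it takes over 45 s, if anything falls off the work surface, if the arm or the gripper's body presses on something with over 40 N, if the wrist force passes 120 N, or if a joint passes its speed limit or range.

## Working session

There is one attempt and no reset: what is moved stays moved. The work goes in short steps, Python scripts to look and compute and a tool call to move; the robot and the scene stay as the last step left them, time stands still between calls to the robot, and variables do not carry over. Pictures are saved under pics/ and viewed, and the job is handed in when it is done.

Besides the shell and the picture viewer there is one more tool, called after "Emit:" by a JSON object that holds its "method" and its "body". play_rows: Moves the arm, as the interface text tells. Its arguments: {"type":"object","properties":{"commands":{"type":"array"},"grip":{"type":"number"},"newtons":{"type":"number"}},"required":["commands"]}

```bash
mkdir -p pics; ls; python3 - <<'E'
from rig import robot,cams,nets
import cv2,numpy as np
print(robot.get_obs(), robot.tcp_to_grasp)
for n in ['scene','top','wrist']:
    c=cams.camera(n); cv2.imwrite(f'pics/{n}0.png',c['img'][:,:,::-1])
    print(n,{k:(np.round(v,4).tolist() if k!='img' else 0) for k,v in c.items()})
    for t in ['rack_deck','stop_bar','tall_tin_c','small_tin_left_c','flat_tin_c','pull_tab']:
        for r in nets.outline_of(c,t)[:4]: print(t,round(r['conf'],2),np.round(r['pixel'],1),r['region'].sum())
E
```

```text
pics
{'time': 0.0, 'q': array([ 1.08653411e+00,  5.28450657e-01,  1.43387608e+00, -3.43266197e-05,
        1.18136336e+00, -1.78499785e-01]), 'joint_velocities': array([-0.00089986,  0.00177156,  0.00102845,  0.00030846, -0.00071426,
        0.00079349]), 'joint_torque': array([-2.78651743e-03, -4.40046465e+01, -1.76594138e+01,  6.31056377e-02,
        5.84048009e-02, -1.71260003e-04]), 'position': array([0.18778282, 0.59537816, 0.22158948]), 'tool_rot': array([ 1.52279833e-01,  9.88336862e-01, -9.96831636e-04, -3.26193954e-04]), 'ft_force': array([-0.00326073,  0.21398967, -0.85585795]), 'moment': array([-0.0010994 , -0.01773464, -0.00701249]), 'grip_width': 0.08700376677093012} 0.0187
scene {'img': 0, 'fx': 434.1392, 'fy': 434.1392, 'cx': 252.4589, 'cy': 189.1219, 'world_to_cam': [[0.7333, -0.6797, 0.0164, -0.3937], [0.5052, 0.5608, 0.6559, -0.335], [-0.455, -0.4727, 0.7547, -0.9451], [0.0, 0.0, 0.0, 1.0]], 'shot': 1}
rack_deck 0.94 [252.9 189.3] 4737
tall_tin_c 0.66 [310.9 292.2] 783
small_tin_left_c 0.92 [229.2 195.7] 420
flat_tin_c 0.6 [177.7 173.4] 461
flat_tin_c 0.43 [229.1 197. ] 340
pull_tab 0.58 [254.2 190.3] 237
top {'img': 0, 'fx': 363.948, 'fy': 363.948, 'cx': 256.3621, 'cy': 193.9604, 'world_to_cam': [[0.0235, -0.9995, 0.0217, -0.0253], [0.9869, 0.0267, 0.159, -0.5191], [-0.1595, 0.0177, 0.987, -0.8971], [0.0, 0.0, 0.0, 1.0]], 'shot': 2}
rack_deck 0.85 [245.9 174.7] 4556
stop_bar 0.85 [245.4 182.1] 908
small_tin_left_c 0.6 [227.3 198.6] 414
flat_tin_c 0.58 [153.1 208.7] 598
pull_tab 0.96 [247.7 183.6] 839
wrist {'img': 0, 'fx': 315.2078, 'fy': 315.2078, 'cx': 258.3945, 'cy': 198.3007, 'mount': [[-0.0007, 0.9544, 0.2985, 0.0819], [1.0, 0.001, -0.0008, -0.0006], [-0.0011, 0.2985, -0.9544, -0.1623], [0.0, 0.0, 0.0, 1.0]], 'shot': 3}
```

```bash
python3 - <<'E'
import cv2
for n in ['scene','top']:
    i=cv2.imread(f'pics/{n}0.png'); cv2.imwrite(f'pics/{n}0b.png',cv2.resize(i,(800,600),interpolation=2))
E
```

```text
(no output)
```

View pics/scene0b.png

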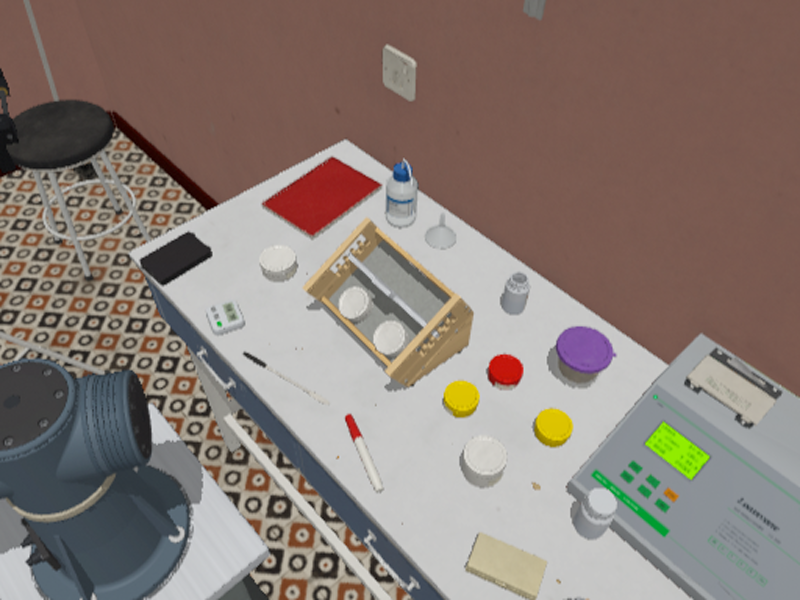

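View pics/top0b.png

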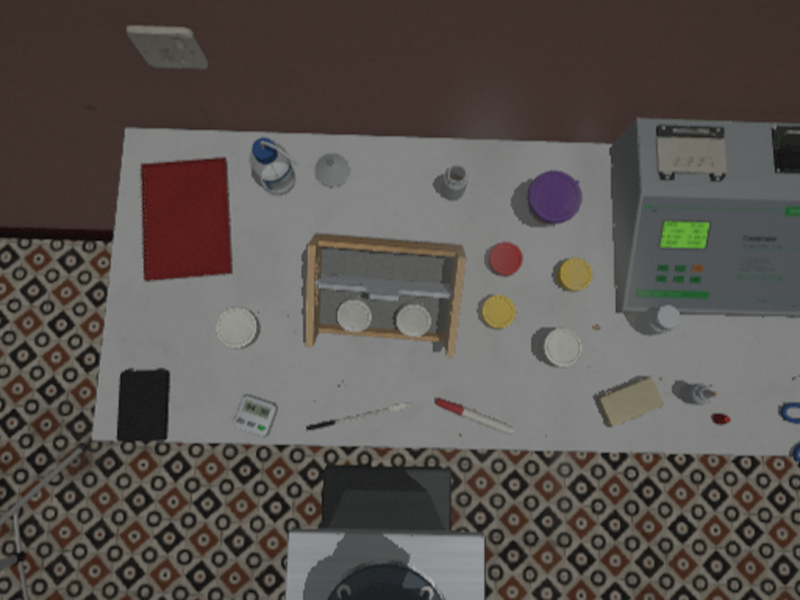

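View pics/wrist0.png

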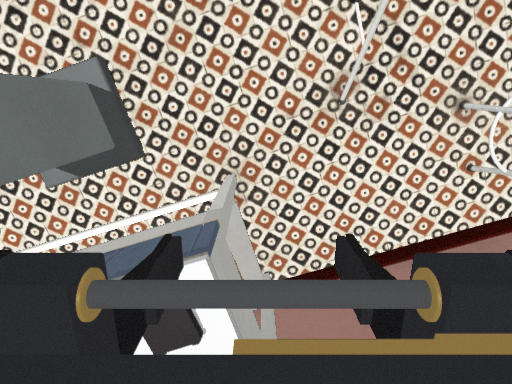

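Top view (800-px scale): the rack is at (385,295), the bar's tab at (385,287), and the small tins are at (354,316) and (413,320). There are two whitish tins on the table: (563,347), which looks tall, and (237,327), which looks wide and flat. I'll enlarge these for measurement.

```bash
python3 - <<'E'
import cv2
i=cv2.imread('pics/top0.png'); j=cv2.imread('pics/scene0.png')
cv2.imwrite('pics/ct.png',cv2.resize(i[145:235,190:305],None,fx=6.5,fy=6.5,interpolation=2))
cv2.imwrite('pics/cs.png',cv2.resize(j[135:255,190:310],None,fx=5,fy=5,interpolation=2))
a=cv2.resize(j[270:320,280:340],None,fx=6,fy=6); b=cv2.resize(j[145:195,150:210],None,fx=6,fy=6)
import numpy as np
cv2.imwrite('pics/tins.png',np.hstack([a,b]))
E
```

```text
(no output)
```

View pics/ct.png

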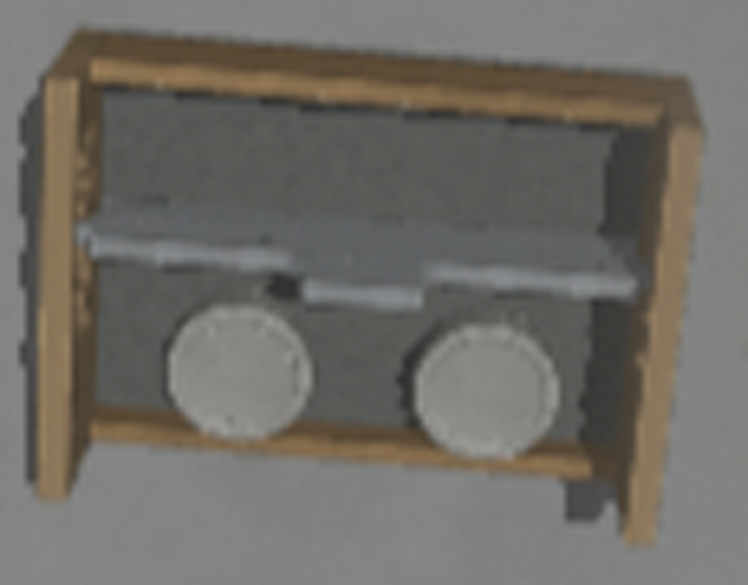

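View pics/cs.png

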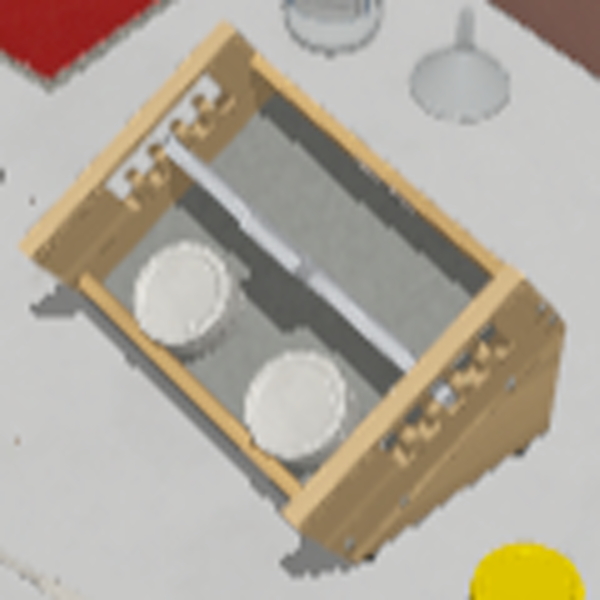

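View pics/tins.png

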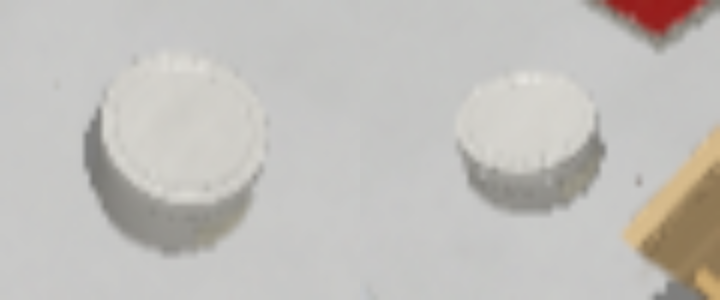

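```bash
cat > h.py <<'E'
import numpy as np,cv2
from scipy.optimize import least_squares
from scipy.spatial.transform import Rotation as R
def proj(c,P):
    P=np.atleast_2d(P); M=np.array(c['world_to_cam']); q=P@M[:3,:3].T+M[:3,3]
    return np.c_[c['fx']*q[:,0]/-q[:,2]+c['cx'], c['fy']*-q[:,1]/-q[:,2]+c['cy']]
def wristcam(c,o):
    T=np.eye(4);T[:3,:3]=R.from_quat(o['tool_rot']).as_matrix();T[:3,3]=o['position']
    c=dict(c);c['world_to_cam']=np.linalg.inv(T@np.array(c['mount']));return c
def deckR(yaw): return R.from_euler('z',yaw).as_matrix()@R.from_euler('y',-np.pi/6).as_matrix()
def d2w(p,P): return np.atleast_2d(P)*1e-3@deckR(p[3]).T+p[:3]
LINES=[[(0,105,20),(0,-105,20)],[(-8,105,20),(-8,-105,20)],[(144,105,40),(144,-105,40)],[(152,105,40),(152,-105,40)],
 [(-8,105,68),(152,105,68)],[(-8,-105,68),(152,-105,68)],[(-8,117,68),(152,117,68)],[(-8,-117,68),(152,-117,68)],[(0,105,0),(144,105,0)],[(0,-105,0),(144,-105,0)],[(0,105,0),(0,-105,0)],[(144,105,0),(144,-105,0)]]
def barlines(x,z=4): 
    L=[]
    for dx in(-4,4): L+=[[(x+dx,22,z+68),(x+dx,-22,z+68)],[(x+dx,103,z+42),(x+dx,22,z+42)],[(x+dx,-103,z+42),(x+dx,-22,z+42)],[(x+dx,22,z+68),(x+dx,22,z+42)],[(x+dx,-22,z+68),(x+dx,-22,z+42)]]
    return L
def draw(c,p,x,crop,f,name,z=4,extra=()):
    u0,v0,u1,v1=crop
    im=cv2.resize(np.ascontiguousarray(c['img'][v0:v1,u0:u1,::-1]),None,fx=f,fy=f,interpolation=2)
    for col,LL in (((0,0,255),LINES),((0,255,0),barlines(x,z)),((255,0,255),list(extra))):
        for l in LL:
            q=((proj(c,d2w(p,l))-[u0,v0]+.5)*f-.5).round().astype(int)
            cv2.line(im,tuple(int(a) for a in q[0]),tuple(int(a) for a in q[1]),col,1)
    cv2.imwrite(name,im)
E
cat > fit.py <<'E'
from h import *
from rig import robot,cams,nets
T=cams.camera('top');S=cams.camera('scene')
tp=[((144,105,40),(92,83)),((144,-105,40),(658,122)),((0,105,20),(92,410)),((0,-105,20),(590,455)),((88,22,72),(303,280)),((80,22,72),(303,302)),((80,-22,72),(422,308))]
sp=[((144,105,40),(253,62)),((144,-105,40),(495,275)),((-8,105,20),(82,280)),((-8,-105,20),(288,490))]
P=np.array([a for a,_ in tp],float);U=(np.array([b for _,b in tp])+.5)/6.5-.5+[190,145]
Q=np.array([a for a,_ in sp],float);V=(np.array([b for _,b in sp])+.5)/5-.5+[190,135]
f=lambda p:np.r_[(proj(T,d2w(p,P))-U).ravel(),(proj(S,d2w(p,Q))-V).ravel()]
r=least_squares(f,[.5,0,.03,0],loss='soft_l1');print(r.x,np.round(f(r.x).reshape(-1,2),1).tolist())
draw(T,r.x,84,(190,145,305,235),6.5,'pics/ct2.png');draw(S,r.x,84,(190,135,310,255),5,'pics/cs2.png')
np.save('p.npy',r.x)
E
python3 fit.py
```

```text
[ 0.48059238  0.01894295  0.02337743 -0.06330077] [[-0.4, -0.9], [0.8, 1.1], [-1.1, 1.3], [4.0, 1.6], [-0.6, -1.3], [-0.8, -1.5], [-0.4, -0.8], [-1.6, -0.5], [2.7, 3.3], [-2.1, -0.3], [5.1, 7.5]]
```

View pics/ct2.png

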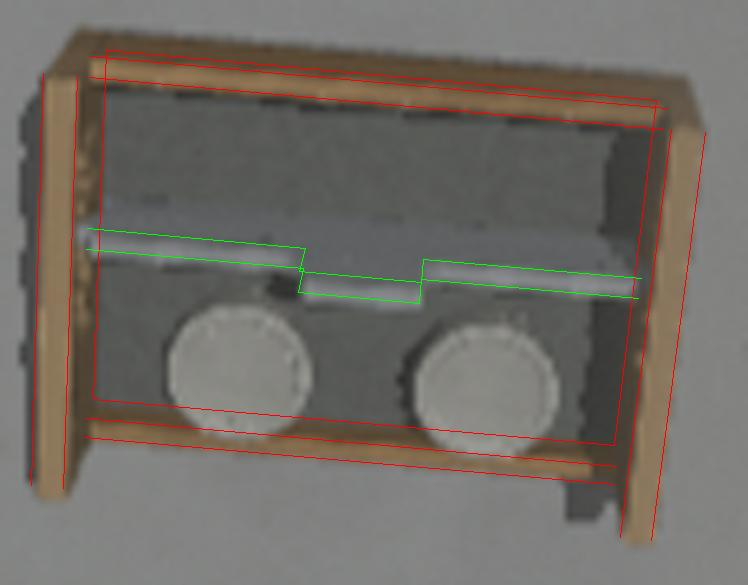

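View pics/cs2.png

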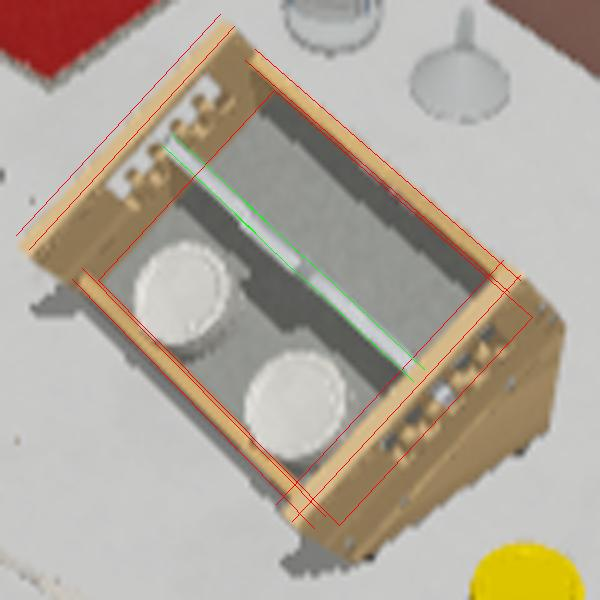

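The model lies within about 1-2 px of the picture. I'll drop the occluded points and refit, and locate the tins too.

```bash
sed -i "s/((0,-105,20),(590,455)),//; s/,((-8,-105,20),(288,490))//; s/((144,-105,40),(495,275))/((144,105,40),(253,62)),((88,-104,46),(425,372)),((0,105,20),(96,277))/" fit.py
cat >> fit.py <<'E'
# tins: fit by lid centroid (top of cylinder) using regions
from rig import nets
for c,n in ((T,'top'),(S,'scene')):
    for t in ('tall_tin_c','flat_tin_c'):
        for k in nets.outline_of(c,t)[:3]:
            print(n,t,round(k['conf'],2),k['pixel'],k['region'].sum())
def ray(c,u,z):
    M=np.array(c['world_to_cam']);d=np.array([(u[0]-c['cx'])/c['fx'],-(u[1]-c['cy'])/c['fy'],-1])
    o=-M[:3,:3].T@M[:3,3];w=M[:3,:3].T@d;return o+w*(z-o[2])/w[2]
import sys
g=T['img'];
for nm,(u,v) in dict(tall=(360,222),flat=(152,209)).items():
    h=.048 if nm=='tall' else .034
    print(nm,'lid top est',ray(T,(u,v),h))
u=((185/6)+280,(128/6)+270);print('scene tall lid',ray(S,u,.048))
for nm,crop in (('T',T['img'][200:245,335:385]),):
    cv2.imwrite('pics/tt.png',cv2.resize(np.ascontiguousarray(crop[:,:,::-1]),None,fx=10,fy=10))
E
python3 fit.py
```

```text
[ 0.481963    0.01780849  0.01998363 -0.06664796] [[0.4, -1.2], [1.3, 1.0], [-0.5, 0.8], [0.1, -1.6], [-0.2, -1.8], [0.1, -1.0], [-0.7, 0.4], [-0.7, 0.4], [0.7, 0.6], [-2.1, -1.1], [-1.2, 0.4]]
top tall_tin_c 0.75 [360.2, 221.9] 571
top flat_tin_c 0.67 [152.7, 207.0] 606
top flat_tin_c 0.5 [266.2, 203.7] 368
scene tall_tin_c 0.68 [306.2, 291.2] 786
scene flat_tin_c 0.91 [177.6, 171.2] 419
tall lid top est [ 0.45338953 -0.27763757  0.048     ]
flat lid top est [0.47447019 0.25479954 0.034     ]
scene tall lid [ 0.45511951 -0.28151744  0.048     ]
```

View pics/cs2.png

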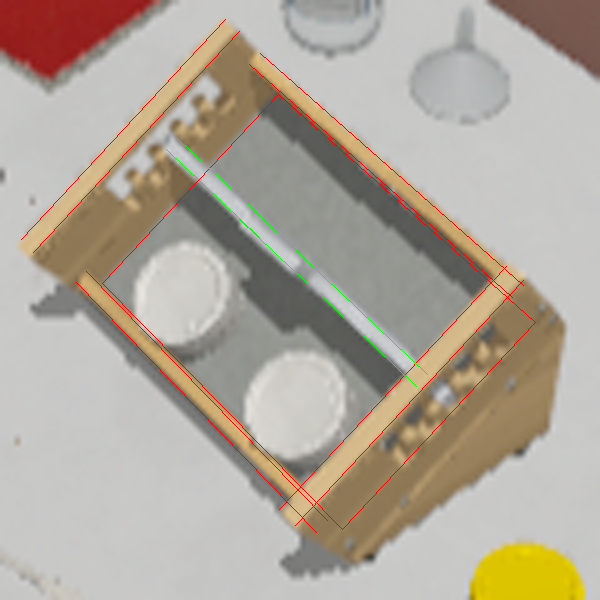

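View pics/ct2.png

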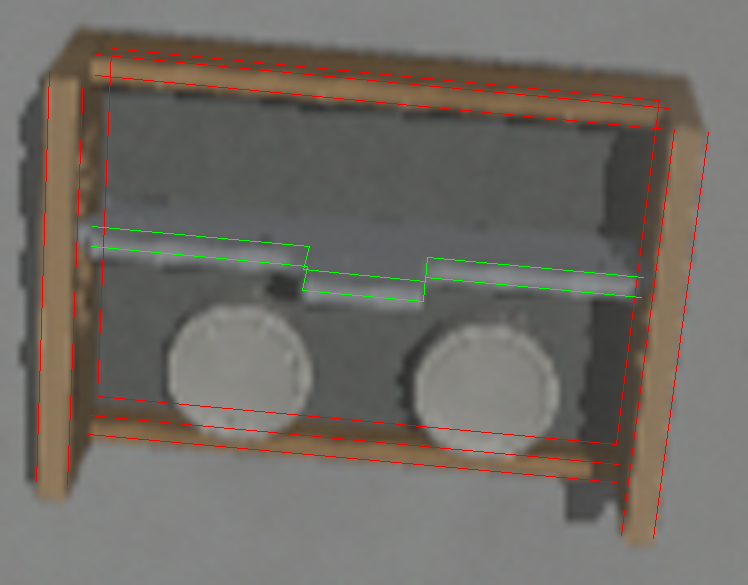

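View pics/tt.png

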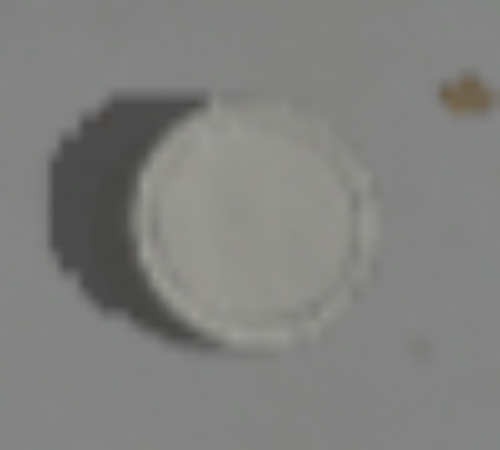

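```bash
cat >> h.py <<'E'
def delta(o,target,yaw=None):
    """target TCP world; yaw = deck yaw to align to. prints mm in tool axes + spin, axes after spin"""
    M=R.from_quat(o['tool_rot']).as_matrix(); d=(np.array(target)-o['position'])*1e3
    print('tool-axes delta',np.round(M.T@d,1),'world d',np.round(d,1))
    if yaw is not None:
        a=np.arctan2(-M[1,0],-M[0,0]); s=-(yaw-a); s=(s+np.pi)%(2*np.pi)-np.pi
        print('spin',round(s,4),'after-spin delta',np.round((M@R.from_euler('z',s).as_matrix()).T@d,1))
E
python3 - <<'E'
from h import *
from rig import robot
p=np.load('p.npy');print(d2w(p,[[84,0,60],[66,0,60],[107,0,24]]))
delta(robot.get_obs(),d2w(p,[84,0,60])[0]+[-0.02,0,0.10],p[3])
E
```

```text
[[0.52461423 0.01496166 0.11394515]
 [0.50906038 0.01599983 0.10494515]
 [0.56244863 0.01243634 0.09426824]]
tool-axes delta [-476.7 -458.8    8.6] world d [ 316.5 -581.    -8.6]
spin -0.2391 after-spin delta [-354.5 -558.7    8.6]
```

Emit:
{"method": "play_rows", "body": {"commands": [{"spin": -0.12},{"spin": -0.12},{"x": -27,"y": -42,"z": 0},{"x": -27,"y": -42},{"x": -27,"y": -42},{"x": -27,"y": -42},{"x": -27,"y": -42},{"x": -27,"y": -42}]}}

```text
invalid input
```

Emit:
{"method": "play_rows", "body": {"commands": [{"x": -27,"y": -42},{"x": -27,"y": -42},{"x": -27,"y": -42},{"x": -27,"y": -42},{"x": -27,"y": -42},{"x": -27,"y": -42},{}]}}

```text
invalid input
```

```bash
cat > look.py <<'E'
from h import *
from rig import robot,cams
import sys
o=robot.get_obs();c=wristcam(cams.camera('wrist'),o);p=np.load('p.npy')
n=sys.argv[1];x=float(sys.argv[2]) if len(sys.argv)>2 else 84
np.savez('last.npz',W=c['world_to_cam'])
draw(c,p,x,(0,0,512,384),1.5,f'pics/{n}.png')
cv2.imwrite(f'pics/{n}_raw.png',cv2.resize(np.ascontiguousarray(c['img'][:,:,::-1]),None,fx=1.5,fy=1.5,interpolation=2))
print(o['time'],o['position'],o['ft_force'],o['grip_width']);delta(o,d2w(p,[x,0,60])[0],p[3])
E
python3 look.py w1
```

```text
1.45 [0.18811809 0.59598153 0.22251888] [0.51806233 0.74531038 0.42276425] 0.08726906552892119
tool-axes delta [-495.8 -452.8  108.6] world d [ 336.5 -581.  -108.6]
spin -0.2391 after-spin delta [-374.4 -557.3  108.6]
```

View pics/w1.png

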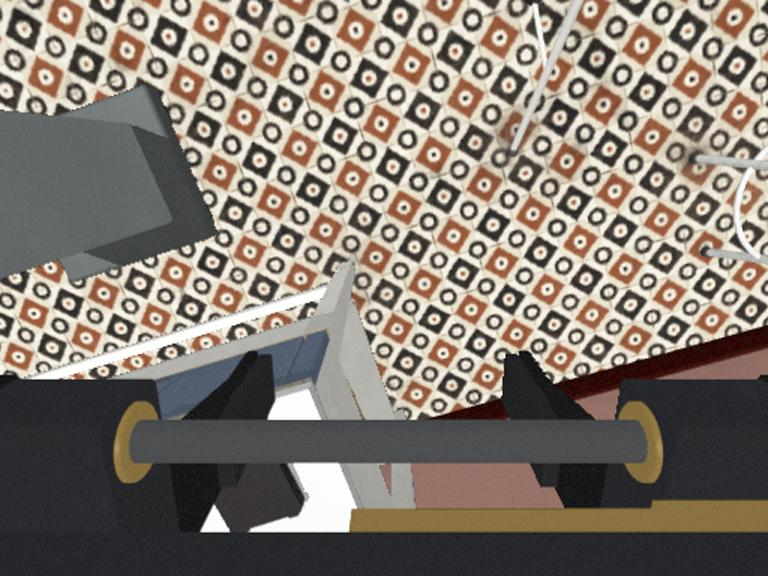

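Emit:
{"method": "play_rows", "body": {"commands": [{"x": 0,"y": 0,"z": 0,"spin": -0.12},{"x": 0,"y": 0,"z": 0,"spin": -0.12},{"x": -27,"y": -42,"z": 0,"spin": 0},{"x": -27,"y": -42,"z": 0,"spin": 0},{"x": -27,"y": -42,"z": 0,"spin": 0},{"x": -27,"y": -42,"z": 0,"spin": 0},{"x": -27,"y": -42,"z": 0,"spin": 0},{"x": -27,"y": -42,"z": 0,"spin": 0}]}}

```text
time: 2.3
position: [0.3371, 0.3384, 0.2222]
tool_rot: [0.021, 1.0, 0.004, 0.002]
ft_force: [1.1, -0.1, -0.1]
grip_width: 0.0871
```

Emit:
{"method": "play_rows", "body": {"commands": [{"x": -27,"y": -42,"z": 0,"spin": 0},{"x": -27,"y": -42,"z": 0,"spin": 0},{"x": -27,"y": -42,"z": 0,"spin": 0},{"x": -27,"y": -42,"z": 0,"spin": 0},{"x": -27,"y": -42,"z": 0,"spin": 0},{"x": -27,"y": -42,"z": 0,"spin": 0},{"x": 0,"y": 0,"z": 0,"spin": 0}]}}

```text
time: 3.0
position: [0.4928, 0.0736, 0.2238]
tool_rot: [0.025, 1.0, 0.004, 0.008]
ft_force: [-1.0, 0.7, 0.5]
grip_width: 0.0874
```

```bash
python3 look.py w1
```

```text
3.0 [0.49281915 0.07355311 0.22378311] [-0.98884144  0.7400031   0.51523431] 0.08738523239773541
tool-axes delta [-32.9 -57.8 109.9] world d [  31.8  -58.6 -109.8]
spin 0.0175 after-spin delta [-33.9 -57.3 109.9]
```

View pics/w1.png

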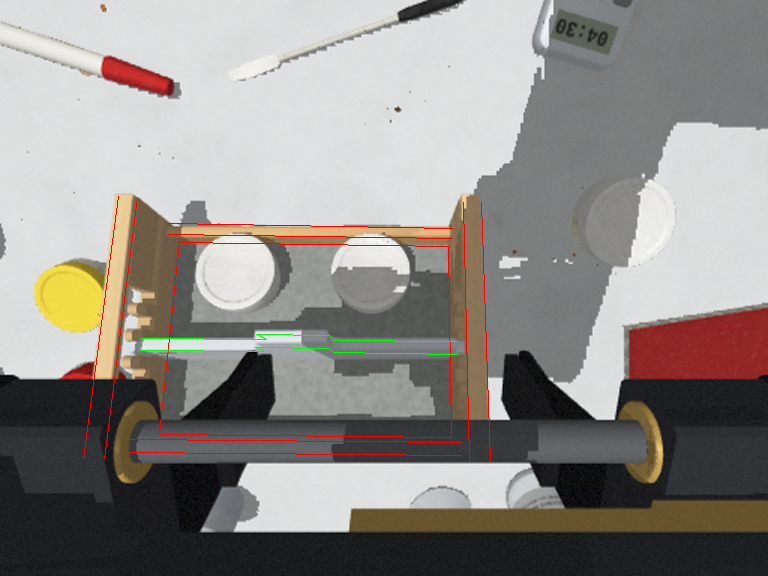

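```bash
cat > to.py <<'E'
from h import *
from rig import robot
import sys
p=np.load('p.npy');o=robot.get_obs();h,y,z=map(float,sys.argv[1:4])  # horiz mm, y mm, height above foot mm -> TCP
c,s=np.cos(p[3]),np.sin(p[3])
t=p[:3]+np.array([c*h-s*y,s*h+c*y,z])*1e-3
q=(o['position']-p[:3])*1e3;print('TCP now in rack-level frame h,y,z',np.round([c*q[0]+s*q[1],-s*q[0]+c*q[1],q[2]],1),'t',o['time'],'F',np.round(o['ft_force'],1),'w',o['grip_width'])
delta(o,t,p[3])
E
python3 to.py 40 0 130
```

```text
TCP now in rack-level frame h,y,z [  4.6  58.4 203.4] t 3.05 F [-1.   0.1  0.8] w 0.0870512364283447
tool-axes delta [-33.4 -59.7  73.3] world d [ 31.4 -60.6 -73.4]
spin 0.0185 after-spin delta [-34.5 -59.1  73.3]
```

Emit:
{"method": "play_rows", "body": {"commands": [{"x": 0,"y": 0,"z": 0,"spin": 0.018},{"x": -17,"y": -30,"z": 20,"spin": 0},{"x": -17,"y": -30,"z": 20,"spin": 0},{"x": 0,"y": 0,"z": 30,"spin": 0},{"x": 0,"y": 0,"z": 0,"spin": 0}]}}

```text
time: 3.55
position: [0.5193, 0.0196, 0.1527]
tool_rot: [0.03, 0.999, 0.006, 0.007]
ft_force: [-1.4, 0.8, 0.3]
grip_width: 0.0871
```

```bash
python3 to.py 40 0 89;python3 look.py w2
```

```text
TCP now in rack-level frame h,y,z [ 37.2   4.3 132.7] t 3.55 F [-1.4  0.8  0.3] w 0.0870766479774904
tool-axes delta [-2.2 -4.8 43.7] world d [  2.5  -4.4 -43.7]
spin 0.0056 after-spin delta [-2.2 -4.8 43.7]
3.55 [0.51934843 0.01957274 0.15272298] [-1.36525514  0.81511454  0.30326824] 0.0870766479774904
tool-axes delta [-5.  -4.7 38.8] world d [  5.3  -4.6 -38.8]
spin 0.0056 after-spin delta [-5.1 -4.7 38.8]
```

View pics/w2.png

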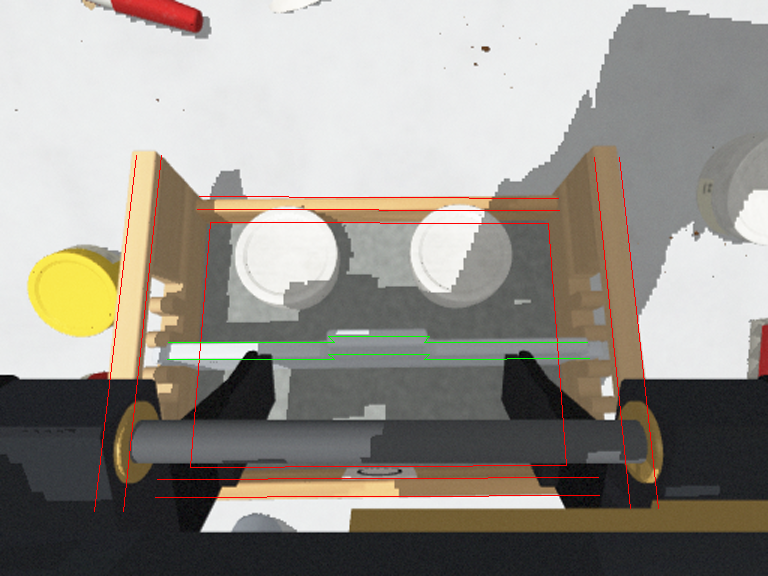

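```bash
python3 - <<'E'
import cv2
i=cv2.imread('pics/w2_raw.png'); cv2.imwrite('pics/w2c.png',cv2.resize(i[130:530,110:660],None,fx=1.45,fy=1.45,interpolation=2))
E
```

```text
(no output)
```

View pics/w2c.png

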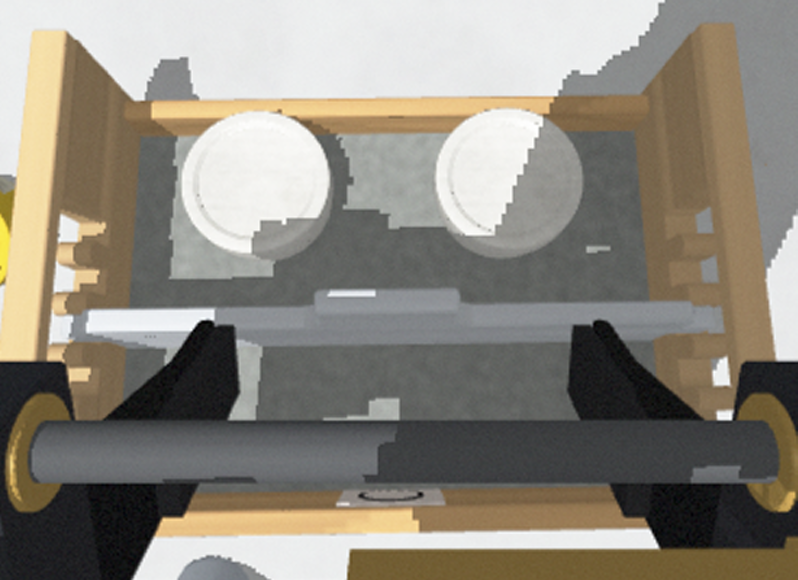

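The overlay fits the bar, tab, lip and cheeks within 1-2 px: the tab top is at (328..427, 330..338) in w2. I'm descending onto the tab in steps.

Emit:
{"method": "play_rows", "body": {"commands": [{"x": -3,"y": -4,"z": 15,"spin": 0.005},{"x": 0,"y": -1,"z": 15,"spin": 0},{"x": 0,"y": 0,"z": 8,"spin": 0},{"x": 0,"y": 0,"z": 0,"spin": 0}]}}

```text
time: 4.0
position: [0.5264, 0.0198, 0.1214]
tool_rot: [0.029, 0.999, 0.005, 0.013]
ft_force: [-1.0, 0.7, 0.1]
grip_width: 0.0871
```

```bash
python3 to.py 40 0 89;python3 look.py w3
```

```text
TCP now in rack-level frame h,y,z [ 44.2   5.  101.4] t 4.0 F [-1.   0.7  0.1] w 0.08712321491751697
tool-axes delta [ 4.6 -5.1 12.3] world d [ -4.5  -4.7 -12.4]
spin 0.0088 after-spin delta [ 4.5 -5.1 12.3]
4.0 [0.52641972 0.01982374 0.12140303] [-1.0239856   0.67816434  0.14862635] 0.08712321491751697
tool-axes delta [ 1.7 -5.   7.4] world d [-1.8 -4.9 -7.5]
spin 0.0088 after-spin delta [ 1.7 -5.1  7.4]
```

View pics/w3.png

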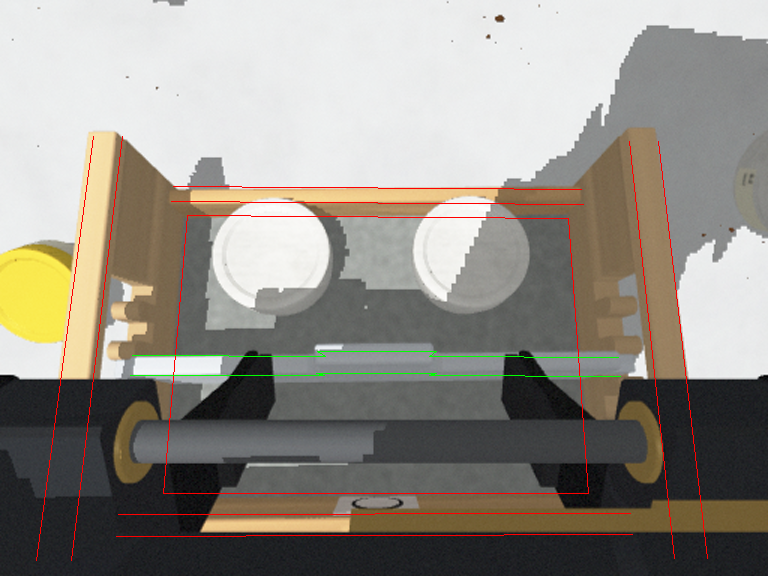

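Emit:
{"method": "play_rows", "body": {"commands": [{"x": 5,"y": -6,"z": 0,"spin": 0.008},{"x": 1,"y": -1,"z": 0,"spin": 0}]}}

```text
time: 4.25
position: [0.5208, 0.0136, 0.1236]
tool_rot: [0.032, 0.999, 0.005, 0.015]
ft_force: [-0.4, -1.0, 0.2]
grip_width: 0.0871
```

```bash
python3 to.py 38 0 89
```

```text
TCP now in rack-level frame h,y,z [ 39.   -1.6 103.6] t 4.25 F [-0.4 -1.   0.2] w 0.0871444400270374
tool-axes delta [ 1.4  1.4 14.6] world d [ -0.9   1.6 -14.6]
spin 0.0023 after-spin delta [ 1.4  1.4 14.6]
```

Emit:
{"method": "play_rows", "body": {"commands": [{"x": 1,"y": 1,"z": 7,"spin": 0},{"x": 1,"y": 1,"z": 7,"spin": 0},{"x": 0,"y": 0,"z": 1,"spin": 0}]}}

```text
time: 4.55
position: [0.5196, 0.0155, 0.1089]
tool_rot: [0.033, 0.999, 0.005, 0.016]
ft_force: [-0.3, 0.2, -0.5]
grip_width: 0.0867
```

```bash
python3 to.py 38 0 89; python3 look.py w4
```

```text
TCP now in rack-level frame h,y,z [37.7  0.2 88.9] t 4.55 F [-0.3  0.2 -0.5] w 0.08672465917943903
tool-axes delta [-0.3 -0.2 -0.1] world d [ 0.3 -0.2  0.1]
spin 0.001 after-spin delta [-0.3 -0.2 -0.1]
4.55 [0.51960589 0.01548506 0.1088685 ] [-0.3030681   0.23841472 -0.52975501] 0.08672465917943903
tool-axes delta [-5.2 -0.1 -4.9] world d [ 5.  -0.5  5.1]
spin 0.001 after-spin delta [-5.2 -0.1 -4.9]
```

View pics/w4_raw.png

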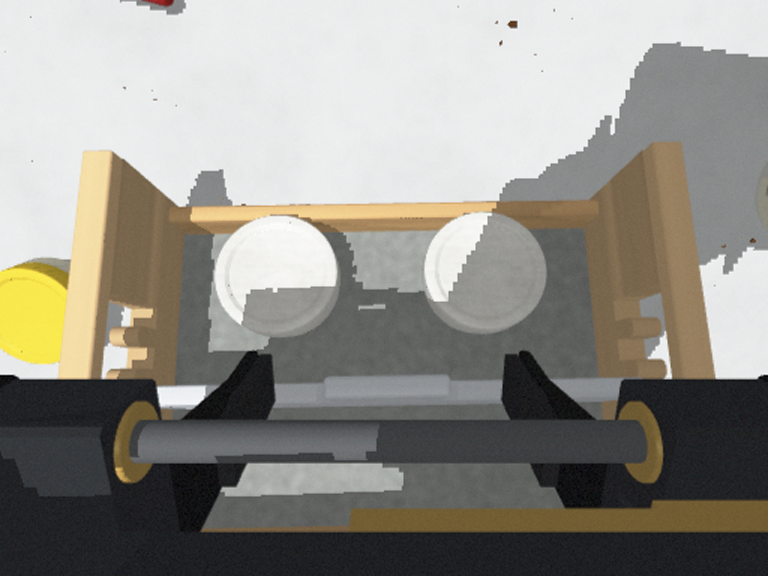

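The tab (325..450, row 376) sits between the fingers, so I'm closing.

Emit:
{"method": "play_rows", "body": {"commands": [{"x": 0,"y": 0,"z": 0,"spin": 0},{"x": 0,"y": 0,"z": 0,"spin": 0},{"x": 0,"y": 0,"z": 0,"spin": 0},{"x": 0,"y": 0,"z": 0,"spin": 0},{"x": 0,"y": 0,"z": 0,"spin": 0}], "grip": 0, "newtons": 30}}

```text
time: 5.1
position: [0.5201, 0.0153, 0.1086]
tool_rot: [0.033, 0.999, 0.005, 0.016]
ft_force: [-0.7, -0.1, -0.5]
grip_width: 0.0549
```

```bash
python3 to.py 38 0 89
```

```text
TCP now in rack-level frame h,y,z [38.2  0.1 88.6] t 5.1 F [-0.7 -0.1 -0.5] w 0.054929884259908475
tool-axes delta [ 0.2 -0.1 -0.4] world d [-0.2 -0.   0.4]
spin 0.001 after-spin delta [ 0.2 -0.1 -0.4]
```

Emit:
{"method": "play_rows", "body": {"commands": [{"x": 0,"y": 0,"z": 0,"spin": 0},{"x": 0,"y": 0,"z": 0,"spin": 0},{"x": 0,"y": 0,"z": 0,"spin": 0}]}}

```text
time: 5.4
position: [0.5203, 0.0153, 0.1088]
tool_rot: [0.033, 0.999, 0.005, 0.017]
ft_force: [-0.5, 0.2, -1.2]
grip_width: 0.0433
```

```bash
python3 to.py 38 0 89; python3 look.py w5
```

```text
TCP now in rack-level frame h,y,z [38.4  0.1 88.8] t 5.4 F [-0.5  0.2 -1.2] w 0.04329249581639035
tool-axes delta [ 0.4 -0.1 -0.2] world d [-0.4 -0.1  0.2]
spin 0.0012 after-spin delta [ 0.4 -0.1 -0.2]
5.4 [0.52025025 0.01533529 0.108754  ] [-0.49059836  0.23591024 -1.23231144] 0.04329249581639035
tool-axes delta [-4.5 -0.  -5. ] world d [ 4.4 -0.4  5.2]
spin 0.0012 after-spin delta [-4.5 -0.  -5. ]
```

View pics/w5_raw.png

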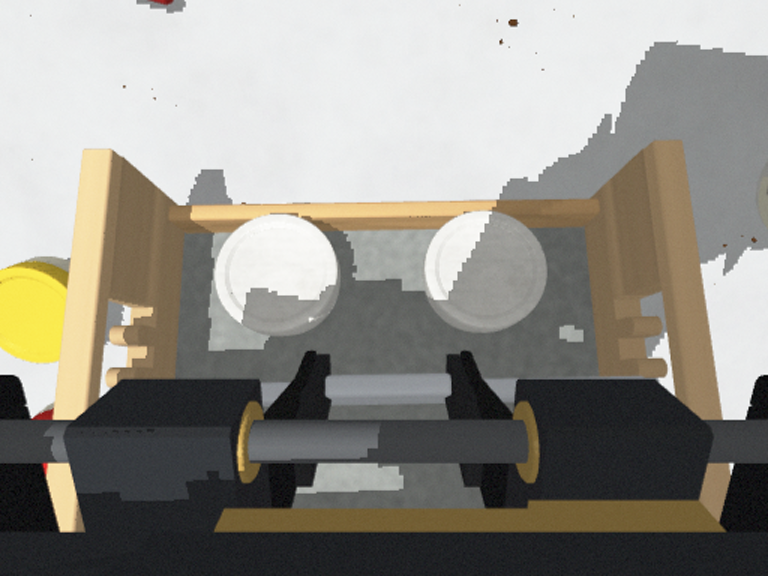

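```bash
python3 to.py 28.4 0.1 106.1
```

```text
TCP now in rack-level frame h,y,z [38.4  0.1 88.8] t 5.45 F [-0.7 -0.6 -0.8] w 0.043211540481392446
tool-axes delta [  9.4   0.2 -17.6] world d [-9.9  0.7 17.3]
spin 0.0011 after-spin delta [  9.4   0.2 -17.6]
```

Emit:
{"method": "play_rows", "body": {"commands": [{"x": 2,"y": 0,"z": -4,"spin": 0},{"x": 2.5,"y": 0,"z": -4.5,"spin": 0},{"x": 2.5,"y": 0,"z": -4.5,"spin": 0},{"x": 2.5,"y": 0,"z": -4.5,"spin": 0}]}}

```text
time: 5.85
position: [0.5086, 0.016, 0.1263]
tool_rot: [0.033, 0.999, 0.005, 0.015]
ft_force: [0.4, -0.2, -1.2]
grip_width: 0.0435
```

```bash
python3 to.py 28.4 0.1 106.1
```

```text
TCP now in rack-level frame h,y,z [ 26.7  -0.  106.3] t 5.85 F [ 0.4 -0.2 -1.2] w 0.04353210663442649
tool-axes delta [-1.7  0.1  0.3] world d [ 1.7  0.  -0.2]
spin 0.0012 after-spin delta [-1.7  0.1  0.3]
```

```bash
python3 look.py w6; python3 - <<'E'
from h import *
from rig import cams
c=cams.camera('scene');cv2.imwrite('pics/s6.png',cv2.resize(np.ascontiguousarray(c['img'][110:265,170:330,::-1]),None,fx=4.5,fy=4.5,interpolation=2))
E
```

```text
5.85 [0.50862489 0.01601615 0.12633144] [ 0.38048013 -0.15474213 -1.18850455] 0.04353210663442649
tool-axes delta [-15.6  -0.1  12.9] world d [ 16.   -1.1 -12.4]
spin 0.0012 after-spin delta [-15.6  -0.1  12.9]
```

View pics/w6_raw.png

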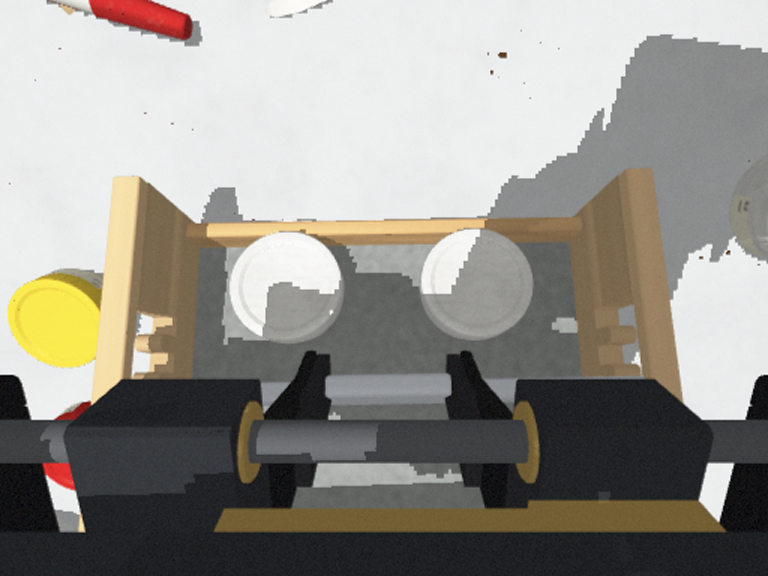

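View pics/s6.png

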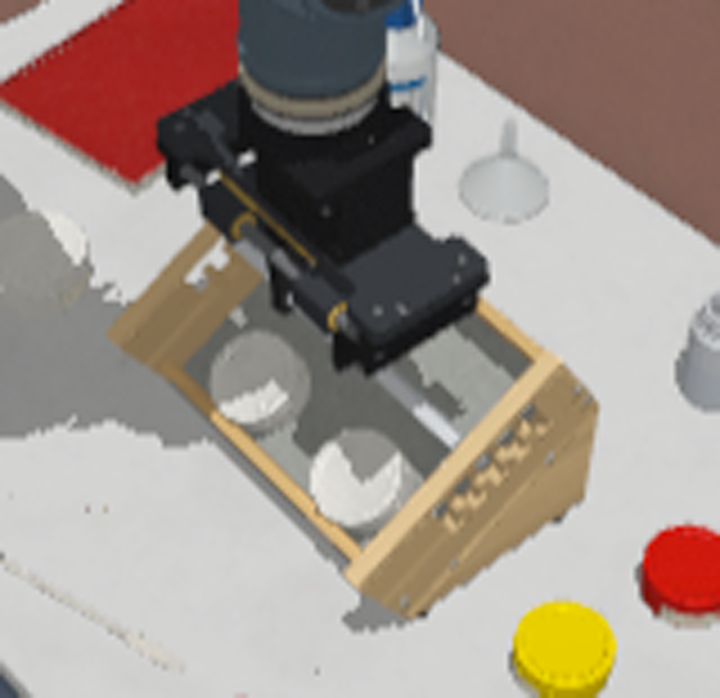

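```bash
python3 to.py 12.8 0.1 97.1
```

```text
TCP now in rack-level frame h,y,z [ 26.9  -0.  106.7] t 5.95 F [-0.3 -0.7 -1.1] w 0.04342460341656837
tool-axes delta [14.4  0.   9.1] world d [-14.    1.   -9.6]
spin 0.0012 after-spin delta [14.4  0.   9.1]
```

Emit:
{"method": "play_rows", "body": {"commands": [{"x": 4.5,"y": 0,"z": 3,"spin": 0},{"x": 4.5,"y": 0,"z": 2.5,"spin": 0},{"x": 4,"y": 0,"z": 2.5,"spin": 0},{"x": 0,"y": 0,"z": 0,"spin": 0}]}}

```text
time: 6.35
position: [0.4943, 0.0171, 0.1175]
tool_rot: [0.033, 0.999, 0.005, 0.015]
ft_force: [-0.6, -0.2, -1.5]
grip_width: 0.0435
```

```bash
python3 to.py 12.8 0.1 97.1
```

```text
TCP now in rack-level frame h,y,z [12.4  0.1 97.5] t 6.35 F [-0.6 -0.2 -1.5] w 0.04346096246037201
tool-axes delta [-0.4 -0.   0.4] world d [ 0.4 -0.1 -0.4]
spin 0.0011 after-spin delta [-0.4 -0.   0.4]
```

Emit:
{"method": "play_rows", "body": {"commands": [{"x": -2,"y": 0,"z": 4,"spin": 0},{"x": -2.5,"y": 0,"z": 4,"spin": 0},{"x": -2.5,"y": 0,"z": 4,"spin": 0},{"x": -2,"y": 0,"z": 3.5,"spin": 0},{"x": 0,"y": 0,"z": 0,"spin": 0}]}}

```text
time: 6.85
position: [0.5053, 0.0164, 0.1003]
tool_rot: [0.033, 0.999, 0.005, 0.016]
ft_force: [-0.3, -0.5, -1.0]
grip_width: 0.0437
```

```bash
python3 to.py 22.8 0.1 79.8; python3 look.py w7 66
```

```text
TCP now in rack-level frame h,y,z [23.4  0.2 80.3] t 6.85 F [-0.3 -0.5 -1. ] w 0.043706155822979736
tool-axes delta [ 0.6 -0.1  0.5] world d [-0.6 -0.  -0.5]
spin 0.0009 after-spin delta [ 0.6 -0.1  0.5]
6.85 [0.50533918 0.0164106  0.10031417] [-0.31296198 -0.50697742 -1.02538762] 0.043706155822979736
tool-axes delta [-3.9 -0.1 -4.5] world d [ 3.7 -0.4  4.6]
spin 0.0009 after-spin delta [-3.9 -0.1 -4.5]
```

View pics/w7.png

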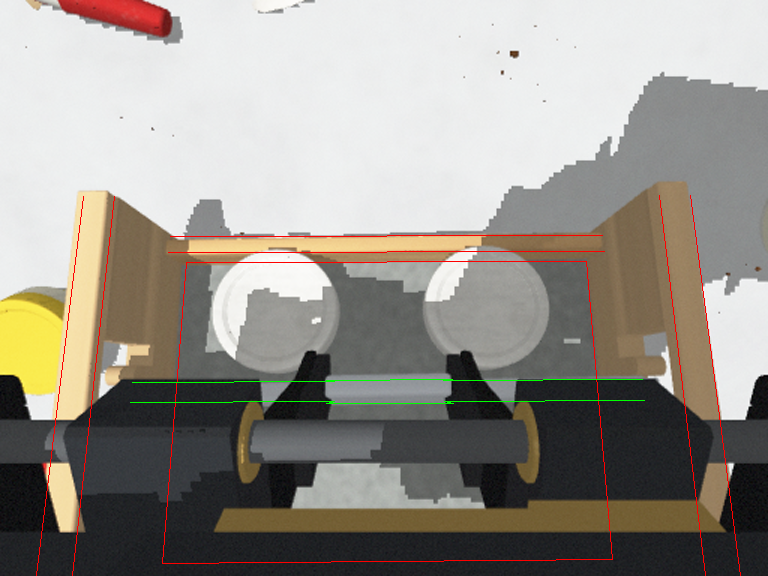

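The bar is at dx≈-17 mm and lift≈0, so I'm releasing and backing off upward.

Emit:
{"method": "play_rows", "body": {"commands": [{"x": 0,"y": 0,"z": 0,"spin": 0},{"x": 0,"y": 0,"z": 0,"spin": 0},{"x": 0,"y": 0,"z": 0,"spin": 0},{"x": 0,"y": 0,"z": 0,"spin": 0},{"x": 0,"y": 0,"z": 0,"spin": 0},{"x": 0,"y": 0,"z": 0,"spin": 0},{"x": 0,"y": 0,"z": -25,"spin": 0},{"x": 0,"y": 0,"z": -30,"spin": 0}], "grip": 1}}

```text
time: 7.7
position: [0.5014, 0.0163, 0.1544]
tool_rot: [0.033, 0.999, 0.005, 0.012]
ft_force: [-0.1, -0.3, 1.1]
grip_width: 0.0867
```

```bash
python3 to.py 22.8 0.1 79.8; python3 look.py w8 66
```

```text
TCP now in rack-level frame h,y,z [ 19.5  -0.2 134.4] t 7.7 F [-0.1 -0.3  1.1] w 0.08672887206925546
tool-axes delta [-1.9 -0.3 54.7] world d [  3.3   0.1 -54.6]
spin 0.0007 after-spin delta [-1.9 -0.3 54.7]
7.7 [0.50144764 0.01626391 0.1544256 ] [-0.10379237 -0.27158788  1.06250818] 0.08672887206925546
tool-axes delta [-6.4 -0.3 49.6] world d [  7.6  -0.3 -49.5]
spin 0.0007 after-spin delta [-6.4 -0.3 49.6]
```

View pics/w8.png

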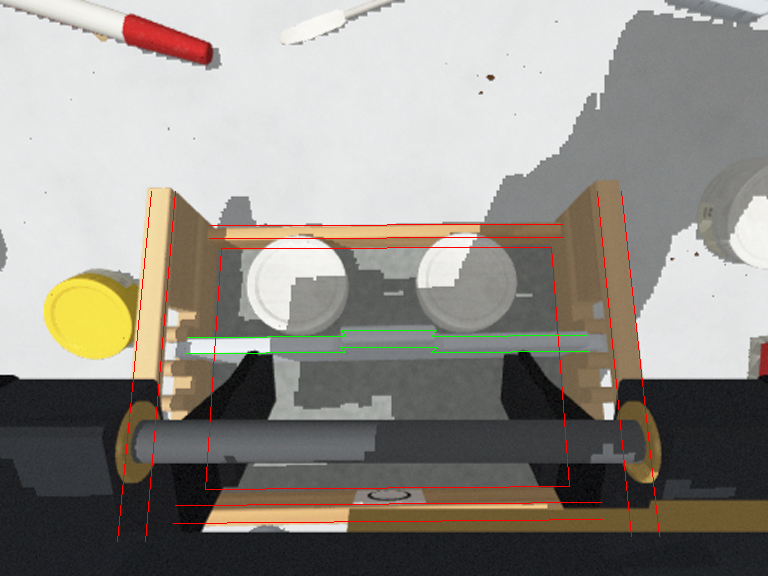

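The bar overlays the x = 66 model at both ends. Now to the tall tin.

```bash
python3 -c "
from h import *
from rig import robot
delta(robot.get_obs(),[.46,-.28,.17],-0.0666)"
```

```text
tool-axes delta [  24.3 -298.   -14.9] world d [ -44.2 -295.9   11. ]
spin 0.0011 after-spin delta [  24.  -298.   -14.9]
```

Emit:
{"method": "play_rows", "body": {"commands": [{"x": 3,"y": -20,"z": -25,"spin": 0},{"x": 4,"y": -46,"z": 0,"spin": 0},{"x": 4,"y": -46,"z": 0,"spin": 0},{"x": 4,"y": -46,"z": 0,"spin": 0},{"x": 4,"y": -46,"z": 0,"spin": 0},{"x": 4,"y": -46,"z": 0,"spin": 0},{"x": 4,"y": -46,"z": 0,"spin": 0},{"x": 0,"y": 0,"z": 0,"spin": 0}]}}

```text
time: 8.55
position: [0.4598, -0.2899, 0.185]
tool_rot: [0.029, 0.999, 0.001, 0.023]
ft_force: [0.1, 0.2, -0.2]
grip_width: 0.087
```

```bash
cat > lookt.py <<'E'
from h import *
from rig import robot,cams,nets
import sys
o=robot.get_obs();c=cams.camera('wrist');w=wristcam(c,o);n=sys.argv[1]
xy=np.array([float(a) for a in sys.argv[2:4]])
im=cv2.resize(np.ascontiguousarray(c['img'][:,:,::-1]),None,fx=1.5,fy=1.5,interpolation=2)
a=np.linspace(0,6.28,60)
for z,r,col in((.048,.032,(0,0,255)),(0,.031,(0,255,0))):
    q=((proj(w,np.c_[xy[0]+r*np.cos(a),xy[1]+r*np.sin(a),a*0+z])+.5)*1.5-.5).round().astype(np.int32)
    cv2.polylines(im,[q],False,col,1)
cv2.imwrite(f'pics/{n}.png',im)
print(o['time'],o['position'],o['tool_rot'].round(3),o['ft_force'])
delta(o,[xy[0],xy[1],.012],-.0666)
E
python3 lookt.py t1 .454 -.280;python3 - <<'E'
from h import *
from rig import cams
c=cams.camera('scene');p=np.load('p.npy');draw(c,p,66,(180,130,320,255),5,'pics/s7.png')
E
```

```text
8.55 [ 0.45977881 -0.28993222  0.18504668] [0.029 0.999 0.001 0.023] [ 0.10836577  0.22309972 -0.18865344]
tool-axes delta [ 14.3   9.1 172.6] world d [  -5.8    9.9 -173. ]
spin 0.0076 after-spin delta [ 14.4   9.  172.6]
```

View pics/t1.png

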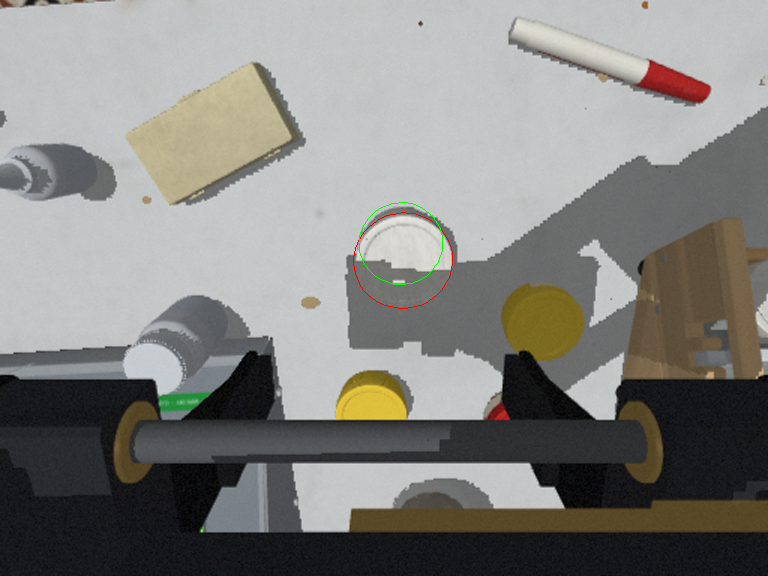

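View pics/s7.png

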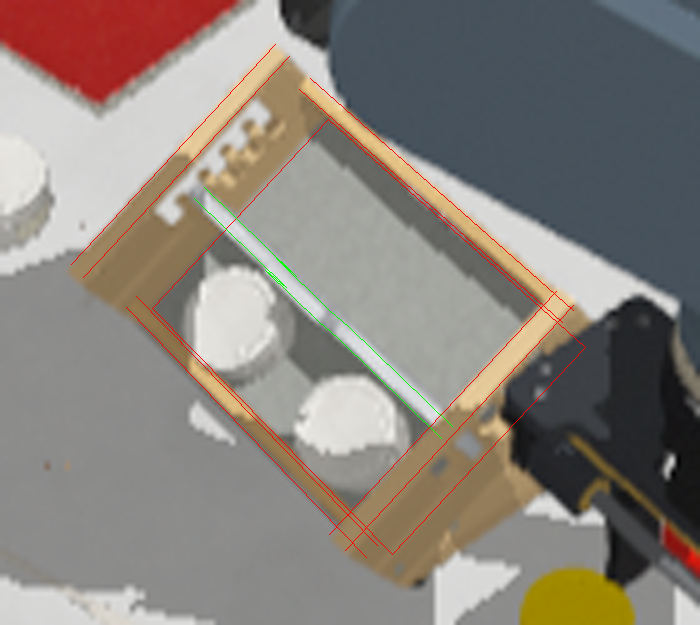

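The bar reads as home in the 66 mm notch, and its overlay coincides at both ends. The tall tin lid at (403,258) matches the predicted circle. Descending.

Emit:
{"method": "play_rows", "body": {"commands": [{"x": 7,"y": 5,"z": 20,"spin": 0.007},{"x": 6,"y": 4,"z": 35,"spin": 0},{"x": 2,"y": 1,"z": 35,"spin": 0},{"x": 1,"y": 0,"z": 25,"spin": 0},{"x": 0,"y": 0,"z": 0,"spin": 0}]}}

```text
time: 9.15
position: [0.4495, -0.2636, 0.0676]
tool_rot: [0.028, 0.999, 0.005, 0.022]
ft_force: [-0.1, 0.0, -1.3]
grip_width: 0.0872
```

```bash
python3 lookt.py t2 .454 -.280
```

```text
9.15 [ 0.44948003 -0.2636418   0.06756947] [0.028 0.999 0.005 0.022] [-0.08124895  0.03720381 -1.29192685]
tool-axes delta [ -3.  -16.7  55.6] world d [  4.5 -16.4 -55.6]
spin 0.0106 after-spin delta [ -3.2 -16.6  55.6]
```

View pics/t2.png

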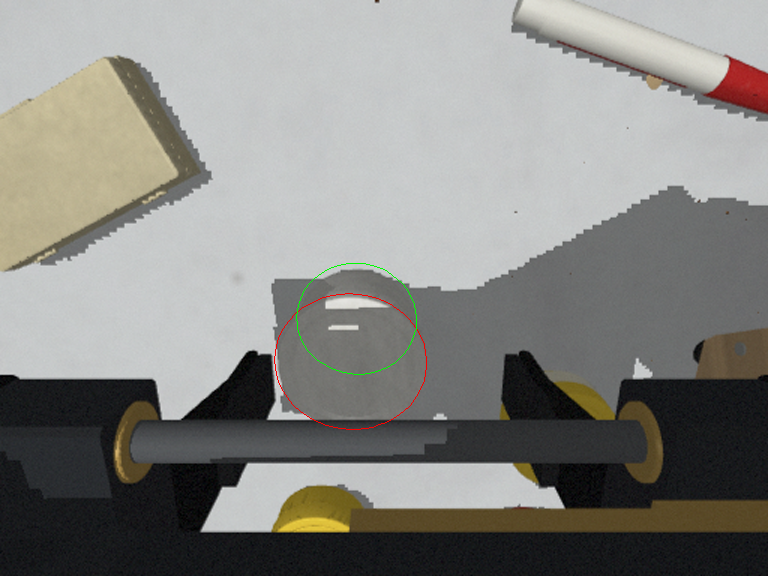

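Emit:
{"method": "play_rows", "body": {"commands": [{"x": -2,"y": -9,"z": 0,"spin": 0.01},{"x": -1,"y": -7,"z": 0,"spin": 0},{"x": 0,"y": 0,"z": 0,"spin": 0}]}}

```text
time: 9.5
position: [0.4549, -0.2814, 0.0725]
tool_rot: [0.031, 0.999, 0.002, 0.025]
ft_force: [0.9, -0.5, -0.7]
grip_width: 0.087
```

```bash
python3 lookt.py t3 .454 -.280
```

```text
9.5 [ 0.45491708 -0.28138872  0.07250372] [0.031 0.999 0.002 0.025] [ 0.85897238 -0.48989198 -0.74685673]
tool-axes delta [ 4.   1.  60.4] world d [ -0.9   1.4 -60.5]
spin 0.0035 after-spin delta [ 4.   1.  60.4]
```

View pics/t3.png

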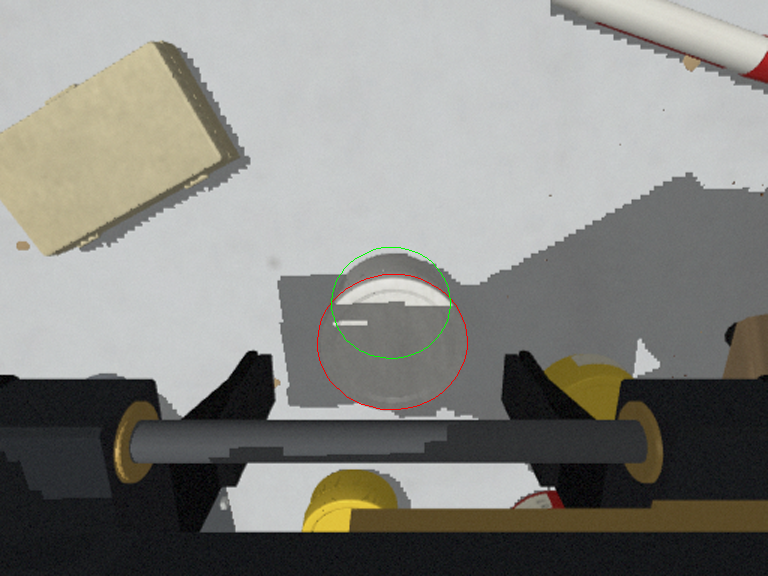

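Emit:
{"method": "play_rows", "body": {"commands": [{"x": 2,"y": 1,"z": 18,"spin": 0.003},{"x": 1,"y": 0,"z": 18,"spin": 0},{"x": 1,"y": 0,"z": 15,"spin": 0},{"x": 0,"y": 0,"z": 4,"spin": 0},{"x": 0,"y": 0,"z": 0,"spin": 0}]}}

```text
time: 10.05
position: [0.4565, -0.2836, 0.0208]
tool_rot: [0.034, 0.999, -0.002, 0.029]
ft_force: [0.4, -0.4, 0.2]
grip_width: 0.087
```

```bash
python3 lookt.py t4 .454 -.280
```

```text
10.05 [ 0.45647986 -0.28356237  0.02080786] [ 0.034  0.999 -0.002  0.029] [ 0.39478292 -0.44872789  0.21710612]
tool-axes delta [3.2 3.4 8.6] world d [-2.5  3.6 -8.8]
spin -0.0014 after-spin delta [3.2 3.4 8.6]
```

View pics/t4.png

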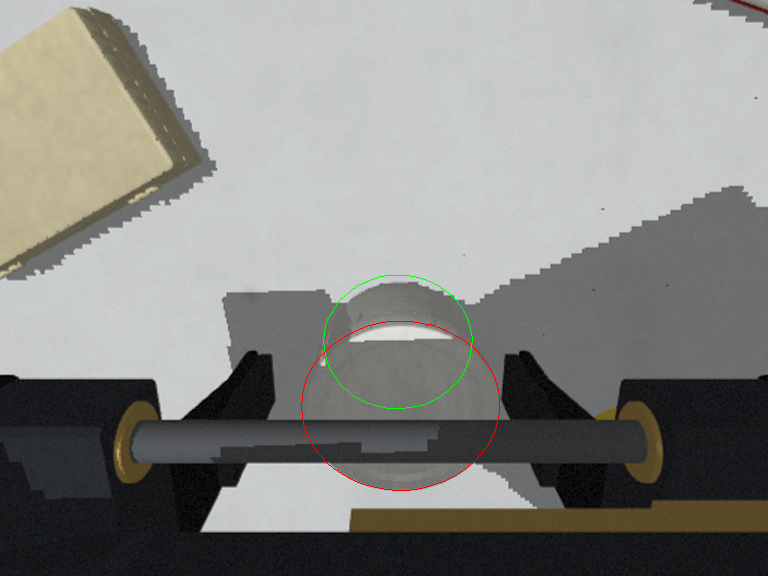

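Emit:
{"method": "play_rows", "body": {"commands": [{"x": 0.5,"y": 3,"z": 5,"spin": 0},{"x": 0.5,"y": 1,"z": 6,"spin": 0},{"x": 0,"y": 0,"z": 1,"spin": 0}]}}

```text
time: 10.4
position: [0.4576, -0.2804, 0.0104]
tool_rot: [0.034, 0.999, -0.003, 0.031]
ft_force: [0.6, -0.1, -1.0]
grip_width: 0.0869
```

```bash
python3 lookt.py t5 .4555 -.280
```

```text
10.4 [ 0.45761148 -0.28038237  0.01036398] [ 0.034  0.999 -0.003  0.031] [ 0.59162899 -0.07392617 -0.95160133]
tool-axes delta [ 2.   0.2 -1.8] world d [-2.1  0.4  1.6]
spin -0.0014 after-spin delta [ 2.   0.2 -1.8]
```

View pics/t5.png

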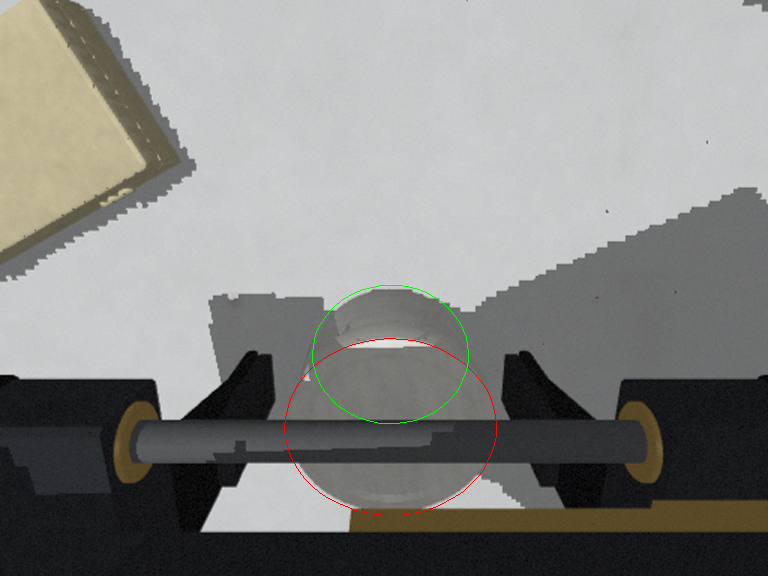

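Emit:
{"method": "play_rows", "body": {"commands": [{"x": 0,"y": 0,"z": 0,"spin": 0},{"x": 0,"y": 0,"z": 0,"spin": 0},{"x": 0,"y": 0,"z": 0,"spin": 0},{"x": 0,"y": 0,"z": 0,"spin": 0},{"x": 0,"y": 0,"z": 0,"spin": 0},{"x": 0,"y": 0,"z": 0,"spin": 0}], "grip": 0, "newtons": 15}}

```text
time: 11.05
position: [0.4578, -0.2803, 0.0107]
tool_rot: [0.034, 0.999, -0.003, 0.031]
ft_force: [0.4, -0.4, -1.4]
grip_width: 0.0621
```

```bash
python3 lookt.py t6 .4565 -.280
```

```text
11.05 [ 0.45775831 -0.28025185  0.01072605] [ 0.034  0.999 -0.003  0.031] [ 0.36428154 -0.4473956  -1.3927444 ]
tool-axes delta [ 1.2  0.2 -1.4] world d [-1.3  0.3  1.3]
spin -0.0012 after-spin delta [ 1.2  0.2 -1.4]
```

View pics/t6.png

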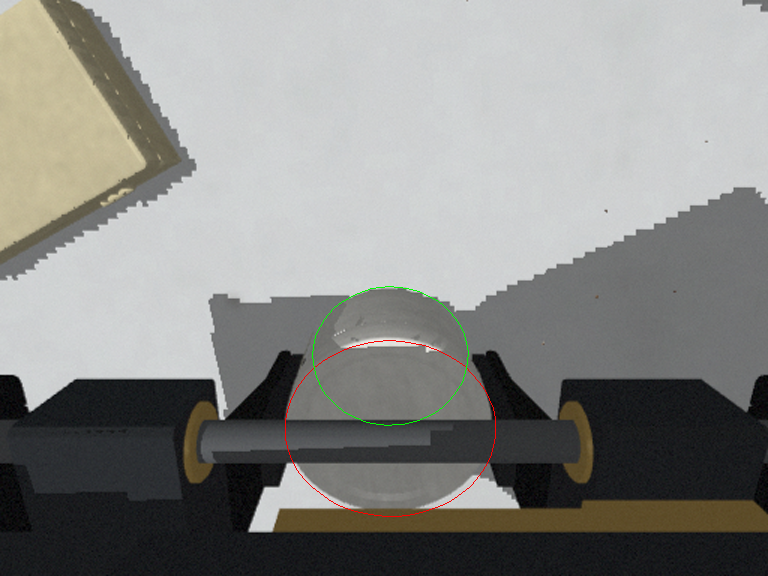

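Gripped at 62.1 mm, the body diameter. I'm lifting straight up and carrying it over.

```bash
cat > tog.py <<'E'
from h import *
from rig import robot
import sys
p=np.load('p.npy');o=robot.get_obs();t=np.array(list(map(float,sys.argv[1:4])))
M=R.from_quat(o['tool_rot']).as_matrix();G=o['position']-.0187*M[:,2]
Rz=R.from_euler('z',p[3]).as_matrix();g=Rz.T@(G-p[:3])*1e3
d=deckR(p[3]).T@(G-p[:3])*1e3
print('G rack-level',np.round(g,1),'deck',np.round(d,1),'t',o['time'],'F',np.round(o['ft_force'],1),'w',round(o['grip_width'],4),'lean',np.round(Rz.T@M[:,2],3))
dl=M.T@Rz@(t-g);a=np.arctan2(-M[1,0],-M[0,0])
print('delta tool',np.round(dl,1),'spin',round(-(p[3]-a),4))
E
python3 tog.py 78 0 180
```

```text
G rack-level [  -5.4 -299.     9.4] deck [  -0.  -299.    10.8] t 11.1 F [ 0.6  0.5 -0.6] w 0.0625 lean [ 0.062 -0.004 -0.998]
delta tool [ -93.5  298.4 -166.4] spin -0.0012
```

Emit:
{"method": "play_rows", "body": {"commands": [{"x": 0,"y": 0,"z": -15,"spin": 0},{"x": 0,"y": 0,"z": -35,"spin": 0},{"x": 0,"y": 0,"z": -45,"spin": 0},{"x": 0,"y": 0,"z": -45,"spin": 0},{"x": 0,"y": 0,"z": -40,"spin": 0},{"x": 0,"y": 0,"z": 0,"spin": 0}]}}

```text
time: 11.7
position: [0.4455, -0.2786, 0.1943]
tool_rot: [0.034, 0.999, -0.001, 0.029]
ft_force: [0.5, -0.6, -1.0]
grip_width: 0.0623
```

```bash
python3 tog.py 78 0 180
```

```text
G rack-level [ -17.7 -298.2  193. ] deck [  81.1 -298.2  176. ] t 11.7 F [ 0.5 -0.6 -1. ] w 0.0623 lean [ 0.057 -0.001 -0.998]
delta tool [-94.3 298.4  18.2] spin -0.0019
```

Emit:
{"method": "play_rows", "body": {"commands": [{"x": -10,"y": 30,"z": 0,"spin": 0},{"x": -13,"y": 43,"z": 0,"spin": 0},{"x": -13,"y": 43,"z": 0,"spin": 0},{"x": -13,"y": 43,"z": 0,"spin": 0},{"x": -13,"y": 43,"z": 0,"spin": 0},{"x": -13,"y": 43,"z": 0,"spin": 0},{"x": -9,"y": 30,"z": 0,"spin": 0},{"x": 0,"y": 0,"z": 0,"spin": 0}]}}

```text
time: 12.5
position: [0.5496, -0.0025, 0.193]
tool_rot: [0.038, 0.999, -0.002, 0.026]
ft_force: [-0.9, 0.1, -1.4]
grip_width: 0.0624
```

```bash
python3 tog.py 78 0 150; python3 look.py c1 66
```

```text
G rack-level [ 67.9 -15.7 191.7] deck [154.6 -15.7 132. ] t 12.5 F [-0.9  0.1 -1.4] w 0.0624 lean [ 0.053 -0.003 -0.999]
delta tool [-7.8 15.9 42.1] spin -0.0086
12.5 [ 0.5496494  -0.00250817  0.19296623] [-0.94332177  0.11460887 -1.43504062] 0.062398819159232705
tool-axes delta [46.4 15.6 85.7] world d [-40.6  18.5 -88. ]
spin -0.0086 after-spin delta [46.3 16.  85.7]
```

View pics/c1.png

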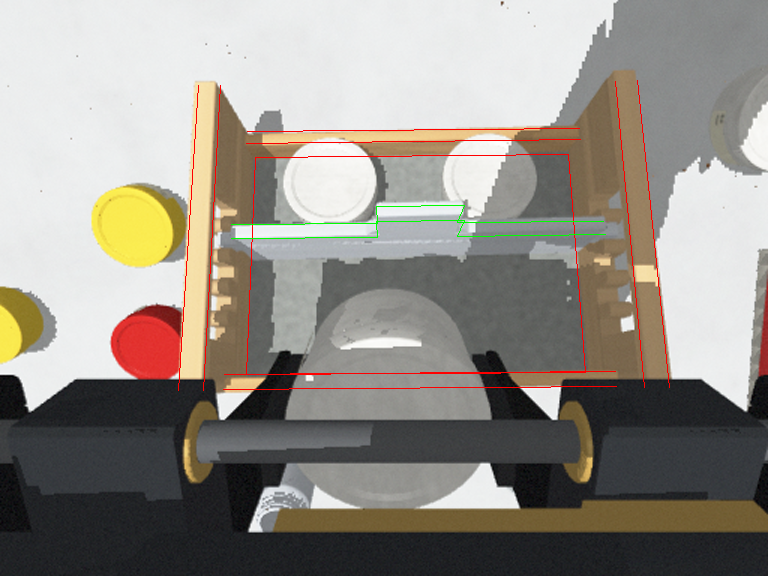

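Emit:
{"method": "play_rows", "body": {"commands": [{"x": -3,"y": 6,"z": 8,"spin": -0.008},{"x": -3,"y": 6,"z": 12,"spin": 0},{"x": -2,"y": 4,"z": 12,"spin": 0},{"x": 0,"y": 0,"z": 5,"spin": 0},{"x": 0,"y": 0,"z": 0,"spin": 0}]}}

```text
time: 13.05
position: [0.5579, 0.0087, 0.1498]
tool_rot: [0.036, 0.999, -0.003, 0.022]
ft_force: [-0.0, 0.3, -1.0]
grip_width: 0.0624
```

```bash
python3 tog.py 78 0 150
```

```text
G rack-level [ 75.5  -3.9 148.5] deck [139.6  -3.9  90.9] t 13.05 F [-0.   0.3 -1. ] w 0.0624 lean [ 0.045 -0.004 -0.999]
delta tool [-2.6  3.9 -1.4] spin -0.0055
```

Emit:
{"method": "play_rows", "body": {"commands": [{"x": -2,"y": 4,"z": 2,"spin": -0.005},{"x": -1,"y": 1,"z": 4,"spin": 0},{"x": 0,"y": 0,"z": 4,"spin": 0},{"x": 0,"y": 0,"z": 0,"spin": 0}]}}

```text
time: 13.45
position: [0.561, 0.0128, 0.1399]
tool_rot: [0.034, 0.999, -0.003, 0.021]
ft_force: [-0.8, 0.9, 2.9]
grip_width: 0.0626
```

```bash
python3 tog.py 70 0 120.6
```

```text
G rack-level [ 78.4   0.3 138.6] deck [137.2   0.3  80.9] t 13.45 F [-0.8  0.9  2.9] w 0.0626 lean [ 0.043 -0.005 -0.999]
delta tool [ 9.1 -0.2 17.6] spin -0.0015
```

Contact with the rail is at the predicted height, at about 4 N. Pivoting the tin in the jaws along an arc.

Emit:
{"method": "play_rows", "body": {"commands": [{"x": 2,"y": 0,"z": 3,"spin": 0},{"x": 2,"y": 0,"z": 3,"spin": 0},{"x": 2,"y": 0,"z": 3,"spin": 0},{"x": 0,"y": 0,"z": 0,"spin": 0}]}}

```text
time: 13.85
position: [0.5532, 0.0132, 0.1334]
tool_rot: [0.034, 0.999, -0.003, 0.021]
ft_force: [-0.0, -0.1, -0.2]
grip_width: 0.0625
```

```bash
python3 tog.py 70 0 120.6;python3 look.py c2 66
```

```text
G rack-level [ 70.6   0.2 132.1] deck [127.2   0.2  79.1] t 13.85 F [-0.  -0.1 -0.2] w 0.0625 lean [ 0.041 -0.005 -0.999]
delta tool [ 1.1 -0.1 11.5] spin -0.0006
13.85 [0.55317694 0.0131573  0.13339211] [-0.01577635 -0.12853599 -0.21077763] 0.06251962108999543
tool-axes delta [45.3  0.  26.6] world d [-44.1   2.8 -28.4]
spin -0.0006 after-spin delta [45.3  0.  26.6]
```

View pics/c2_raw.png

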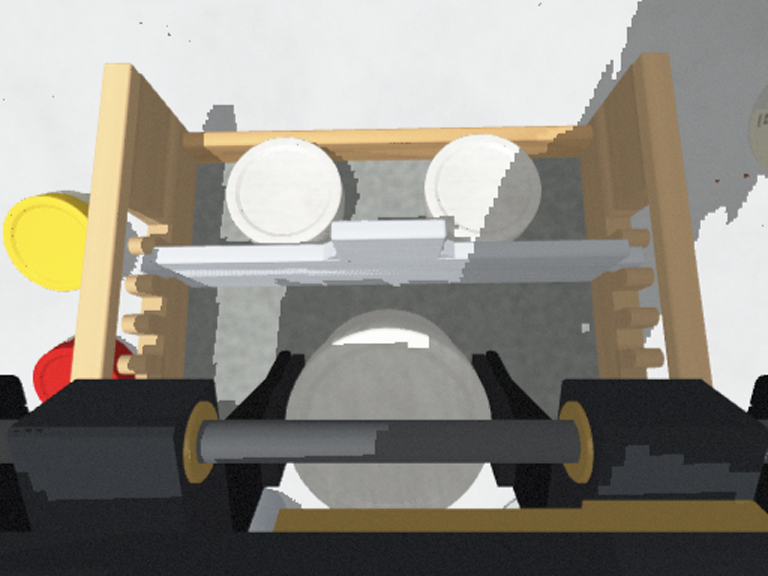

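Emit:
{"method": "play_rows", "body": {"commands": [{"x": -3,"y": 0,"z": -3,"spin": 0},{"x": -3,"y": 0,"z": -2,"spin": 0},{"x": 0,"y": 0,"z": 0,"spin": 0}]}}

```text
time: 14.2
position: [0.5616, 0.0125, 0.1394]
tool_rot: [0.034, 0.999, -0.003, 0.022]
ft_force: [-0.3, -0.3, -1.2]
grip_width: 0.0627
```

```bash
python3 tog.py 76 0 124
```

```text
G rack-level [7.890e+01 1.000e-01 1.381e+02] deck [1.374e+02 1.000e-01 8.010e+01] t 14.2 F [-0.3 -0.3 -1.2] w 0.0627 lean [ 0.045 -0.005 -0.999]
delta tool [ 3.6 -0.  14. ] spin -0.0008
```

Down, with a small backward motion.

Emit:
{"method": "play_rows", "body": {"commands": [{"x": 0.5,"y": 0,"z": 3.5,"spin": 0},{"x": 0.5,"y": 0,"z": 3.5,"spin": 0},{"x": 0.5,"y": 0,"z": 3.5,"spin": 0}]}}

```text
time: 14.5
position: [0.554, 0.0131, 0.1293]
tool_rot: [0.033, 0.999, -0.003, 0.015]
ft_force: [-4.9, -0.5, 5.1]
grip_width: 0.0628
```

```bash
python3 tog.py 76 0 124
```

```text
G rack-level [ 71.6   0.2 128. ] deck [126.1   0.2  75.1] t 14.5 F [-4.9 -0.5  5.1] w 0.0628 lean [ 0.03  -0.006 -1.   ]
delta tool [-4.2 -0.2  4.2] spin 0.0005
```

Emit:
{"method": "play_rows", "body": {"commands": [{"x": -2,"y": 0,"z": 3,"spin": 0},{"x": -1,"y": 0,"z": 3,"spin": 0},{"x": 0,"y": 0,"z": 1,"spin": 0}]}}

```text
time: 14.8
position: [0.5479, 0.0135, 0.1213]
tool_rot: [0.032, 0.999, -0.003, 0.005]
ft_force: [-1.4, -0.8, 1.6]
grip_width: 0.0625
```

```bash
python3 tog.py 73 0 122.2;python3 look.py c3 66
```

```text
G rack-level [ 65.9   0.2 120. ] deck [117.1   0.2  71. ] t 14.8 F [-1.4 -0.8  1.6] w 0.0625 lean [ 0.011 -0.006 -1.   ]
delta tool [-7.1 -0.2 -2.1] spin 0.0021
14.8 [0.54792946 0.01349812 0.12129107] [-1.35960617 -0.83550577  1.62456924] 0.06252853778661116
tool-axes delta [39.1  0.1 15.9] world d [-38.9   2.5 -16.3]
spin 0.0021 after-spin delta [39.1  0.  15.9]
```

View pics/c3_raw.png

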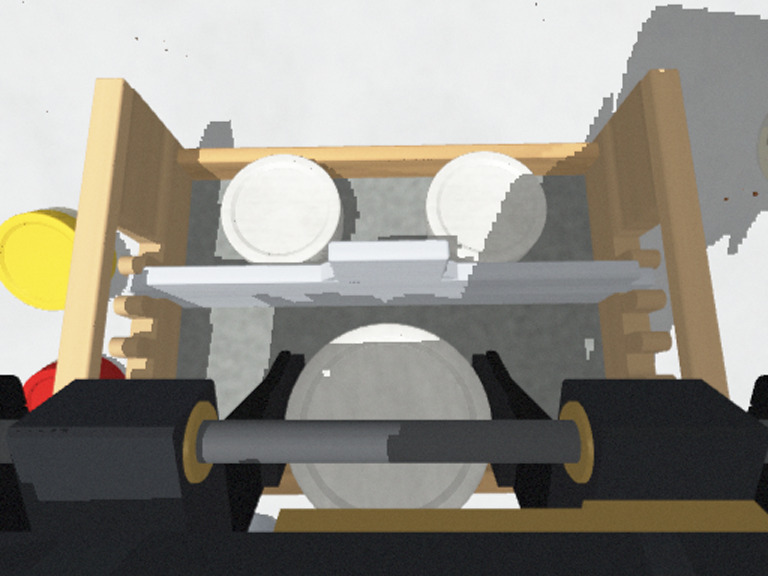

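The tin is now tilted about 26°, resting on the rail. I'm shifting down-slope to be over the row.

```bash
python3 tog.py 57.5 0 117.5
```

```text
G rack-level [ 66.    0.2 119.9] deck [117.1   0.2  70.9] t 14.85 F [-3.3 -1.4  3. ] w 0.0624 lean [ 0.011 -0.006 -1.   ]
delta tool [ 8.5 -0.2  2.4] spin 0.0021
```

Emit:
{"method": "play_rows", "body": {"commands": [{"x": 3,"y": 0,"z": 0,"spin": 0},{"x": 3,"y": 0,"z": 1,"spin": 0},{"x": 2,"y": 0,"z": 1,"spin": 0},{"x": 0,"y": 0,"z": 0,"spin": 0}]}}

```text
time: 15.25
position: [0.5413, 0.014, 0.1186]
tool_rot: [0.032, 0.999, -0.003, 0.007]
ft_force: [-0.8, -0.1, -0.8]
grip_width: 0.0627
```

```bash
python3 tog.py 57.5 0 117.5; python3 look.py c4 66; python3 - <<'E'
from h import *
from rig import cams
c=cams.camera('scene');p=np.load('p.npy');cv2.imwrite('pics/s8.png',cv2.resize(np.ascontiguousarray(c['img'][110:265,170:330,::-1]),None,fx=4.5,fy=4.5,interpolation=2))
E
```

```text
G rack-level [ 59.2   0.3 117.3] deck [109.9   0.3  72. ] t 15.25 F [-0.8 -0.1 -0.8] w 0.0627 lean [ 0.015 -0.006 -1.   ]
delta tool [ 1.7 -0.3 -0.2] spin 0.0017
15.25 [0.54130968 0.01399398 0.11863387] [-0.83939451 -0.09640866 -0.84419588] 0.0627252496209705
tool-axes delta [32.5 -0.  13.2] world d [-32.2   2.  -13.7]
spin 0.0017 after-spin delta [32.5 -0.1 13.2]
```

View pics/c4_raw.png

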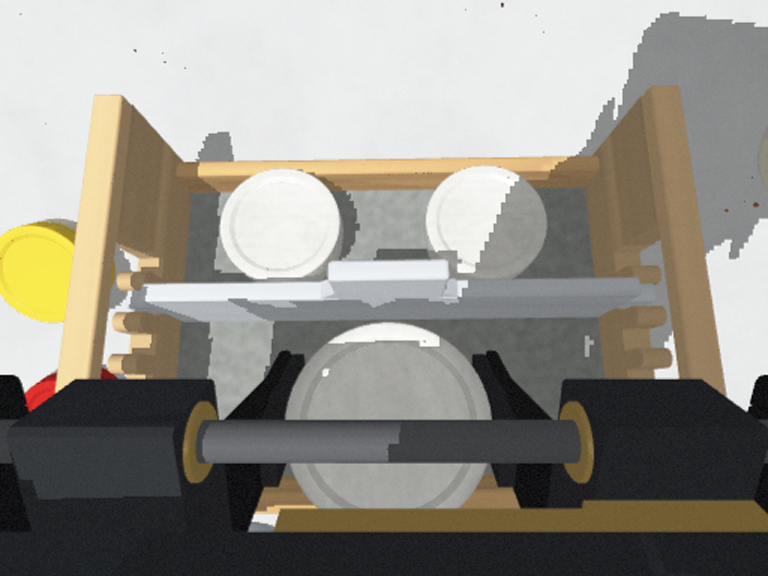

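View pics/s8.png

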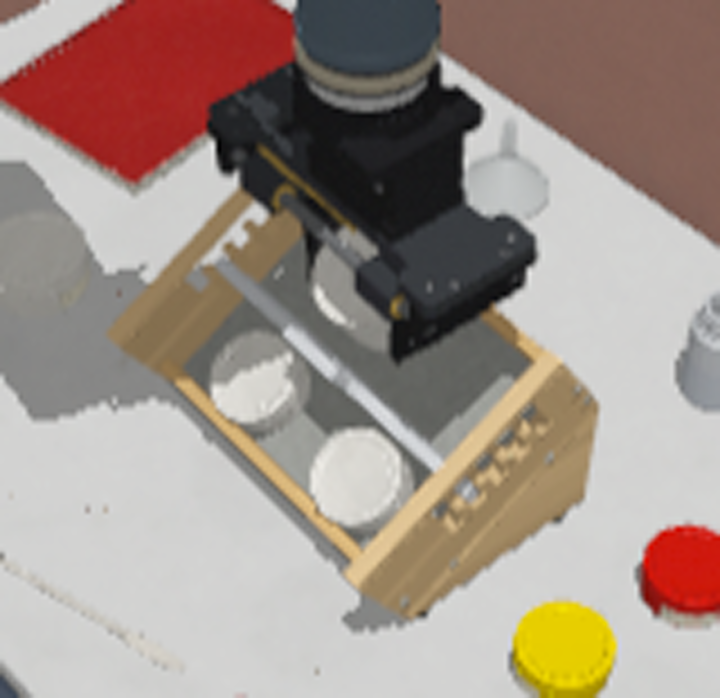

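Emit:
{"method": "play_rows", "body": {"commands": [{"x": -1.5,"y": 0,"z": 4.5,"spin": 0},{"x": -2.5,"y": 0,"z": 4.5,"spin": 0},{"x": -2.5,"y": 0,"z": 4.5,"spin": 0},{"x": -2.5,"y": 0,"z": 4.5,"spin": 0}]}}

```text
time: 15.75
position: [0.535, 0.0147, 0.0985]
tool_rot: [0.031, 0.999, -0.002, -0.01]
ft_force: [-4.8, -1.1, -0.1]
grip_width: 0.063
```

```bash
python3 tog.py 78.5 0 81
```

```text
G rack-level [53.5  0.5 97.2] deck [94.9  0.5 57.4] t 15.75 F [-4.8 -1.1 -0.1] w 0.063 lean [-0.019 -0.006 -1.   ]
delta tool [-25.3  -0.5  15.7] spin 0.0036
```

```bash
python3 look.py c5 66; python3 - <<'E'
from h import *
from rig import cams,robot
c=cams.camera('scene');p=np.load('p.npy');cv2.imwrite('pics/s9.png',cv2.resize(np.ascontiguousarray(c['img'][110:265,170:330,::-1]),None,fx=4.5,fy=4.5,interpolation=2))
o=robot.get_obs();print(o['q'].round(3),o['moment'],o['joint_velocities'].round(3))
E
```

```text
15.75 [0.53500574 0.01470822 0.09846215] [-4.79154342 -1.11117822 -0.10246925] 0.06298212667022525
tool-axes delta [26.1 -0.4 -6. ] world d [-25.9   1.3   6.5]
spin 0.0036 after-spin delta [26.1 -0.5 -6. ]
[-0.177  0.599  1.751 -0.01   0.811 -1.677] [-0.07384513  0.82660447 -0.08791206] [ 0.    -0.009 -0.002  0.001  0.008  0.001]
```

View pics/c5_raw.png

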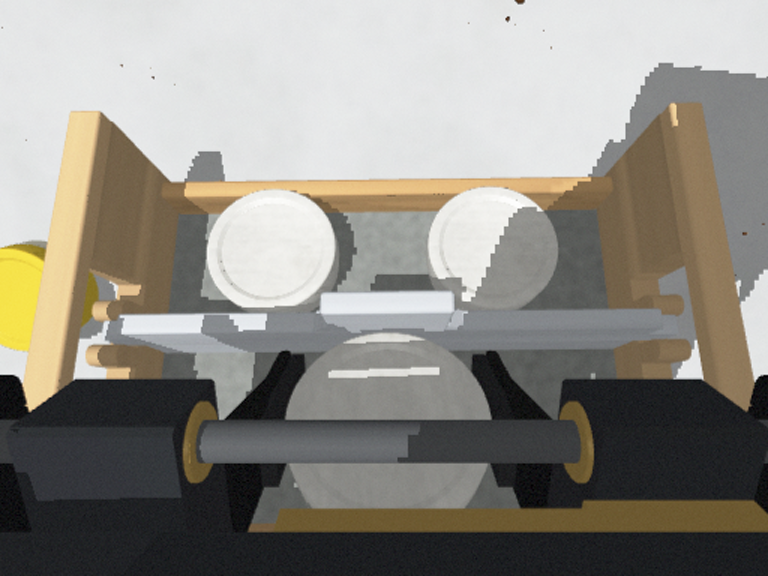

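View pics/s9.png

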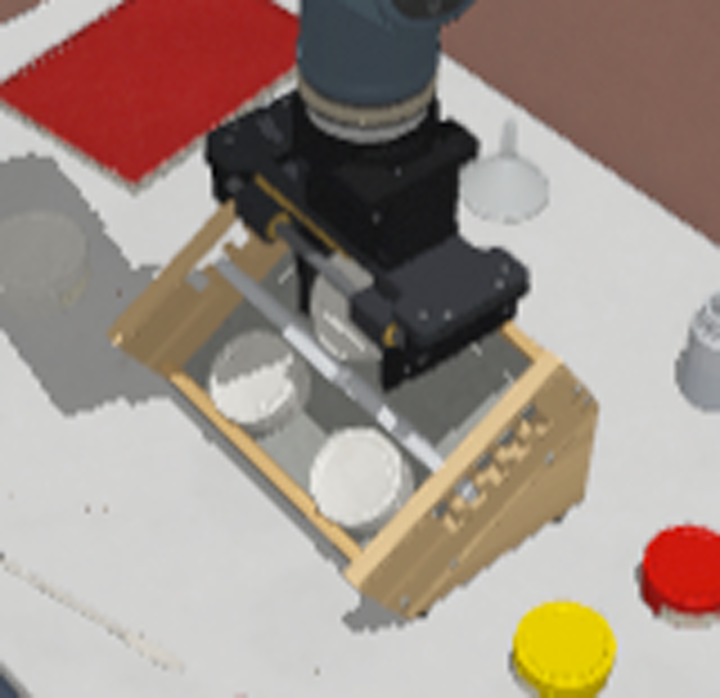

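```bash
cat > tilt.py <<'E'
from h import *
from rig import robot,cams
import sys
o=robot.get_obs();c=cams.camera('wrist');w=wristcam(c,o)
M=R.from_quat(o['tool_rot']).as_matrix();G=o['position']-.0187*M[:,2]
p=np.load('p.npy');Rz=R.from_euler('z',p[3]).as_matrix()
im=cv2.resize(np.ascontiguousarray(c['img'][:,:,::-1]),None,fx=1.5,fy=1.5,interpolation=2)
a=np.linspace(0,6.29,80)
dx=float(sys.argv[2])
for th,col in zip(map(float,sys.argv[3:]),((0,0,255),(0,255,0),(255,0,0),(0,255,255))):
    Q=Rz@R.from_euler('y',-np.radians(th)).as_matrix()
    for z,r in((.0186,.032),(-.0294,.031)):
        P=np.c_[r*np.cos(a)+dx*1e-3,r*np.sin(a),a*0+z]@Q.T+G
        q=((proj(w,P)+.5)*1.5-.5).round().astype(np.int32);cv2.polylines(im,[q],False,col,1)
cv2.imwrite(f'pics/{sys.argv[1]}.png',im)
print(o['time'],o['ft_force'],o['moment'])
E
python3 tilt.py d1 0 15 25 35
```

```text
15.85 [-6.6437606  -0.5540624   2.42163455] [-0.07384513  0.82660447 -0.08791206]
```

View pics/d1.png

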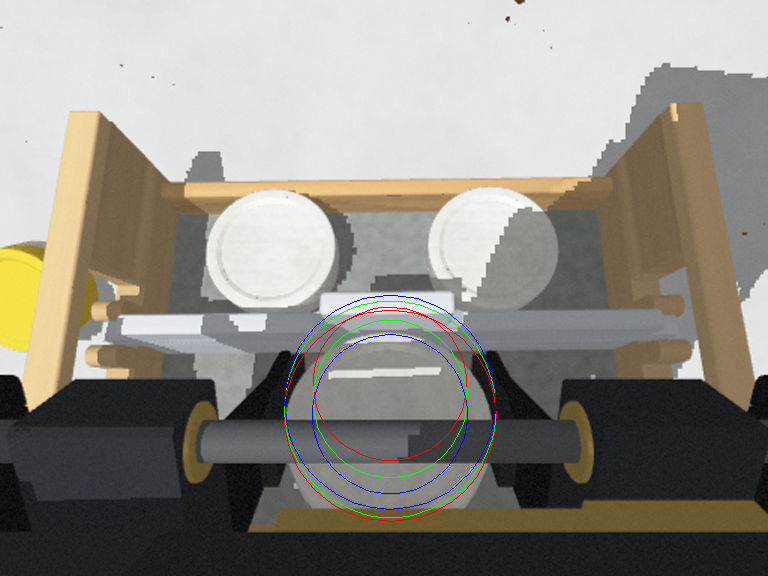

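```bash
python3 tilt.py d2 10 15 25 35
```

```text
15.9 [-5.80047924 -0.59839492  1.5820504 ] [-0.10149591  0.83273673 -0.0210184 ]
```

View pics/d2.png

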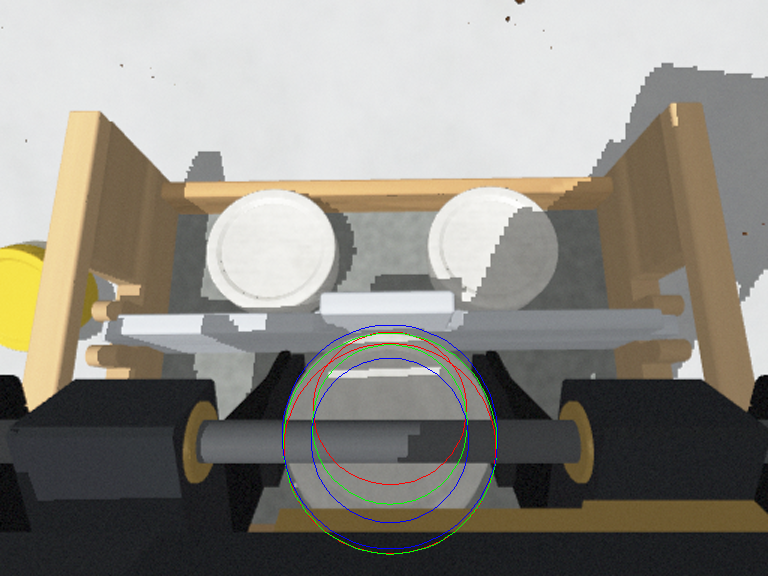

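```bash
python3 - <<'E'
import cv2,numpy as np
o=[]
for n in ('c4_raw','c5_raw'):
    i=cv2.imread(f'pics/{n}.png')[280:540,240:540]; i=np.clip(i.astype(float)*1.5-40,0,255).astype('uint8')
    o.append(cv2.resize(i,None,fx=1.33,fy=1.7,interpolation=2))
cv2.imwrite('pics/z.png',np.hstack(o))
E
```

```text
(no output)
```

View pics/z.png

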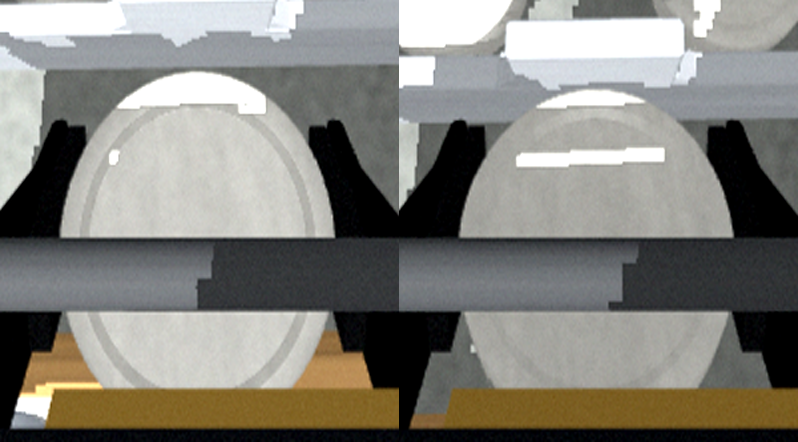

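```bash
cat > tfit.py <<'E'
from h import *
from rig import robot,cams
p=np.load('p.npy');Rz=R.from_euler('z',p[3]).as_matrix()
c=cams.camera('wrist');o=robot.get_obs()
# mount-only geometry (tool frame): camera in tool
M4=np.array(c['mount']);w=dict(c);w['world_to_cam']=np.linalg.inv(M4)
def fit(uv,name):
    a=np.linspace(0,2*np.pi,400)
    def circ(v):
        dx,th,dz=v; Q=R.from_euler('y',th).as_matrix()  # tool frame: axis up = -z
        P=np.c_[-.032*np.cos(a)-dx,.032*np.sin(a),a*0-.0186-dz]  # tool x = -world x
        # tilt top toward +tool x by th
        P=P@R.from_euler('y',-th).as_matrix().T
        return proj(w,P+[0,0,-.0187])
    def res(v):
        q=circ(v);return [np.sqrt(((q-u)**2).sum(1).min()) for u in uv]+[100*0*v[2]]
    best=None
    for th in np.radians([-10,0,10,20,30,40,50]):
        r=least_squares(res,[.005,th,0],x_scale=[.01,.3,.01])
        print(name,'init',round(np.degrees(th)),'dx mm',round(r.x[0]*1e3,1),'tilt rel tool',round(np.degrees(r.x[1]),1),'dz',round(r.x[2]*1e3,1),'cost',round(r.cost,3))
def cv(L): L=np.array(L,float);return (np.c_[240+L[:,0]/1.33,280+L[:,1]/1.7]+.5)/1.5-.5
if __name__=='__main__':
    fit(cv([(196,90),(138,105),(246,105),(92,150),(301,150),(62,237),(334,237),(67,312),(330,312),(91,388),(306,388)]),'c5')
    fit(cv([(196,72),(118,105),(268,105),(61,237),(334,237),(64,312),(333,312),(98,388),(297,388)]),'c4')
E
python3 tfit.py
```

```text
c5 init -10 dx mm 10.1 tilt rel tool 28.4 dz -5.1 cost 7.296
c5 init 0 dx mm 9.7 tilt rel tool 26.0 dz -4.5 cost 7.251
c5 init 10 dx mm 10.1 tilt rel tool 28.4 dz -5.1 cost 7.296
c5 init 20 dx mm 8.9 tilt rel tool 21.8 dz -3.1 cost 8.112
c5 init 30 dx mm 11.3 tilt rel tool 41.8 dz -7.2 cost 7.315
c5 init 40 dx mm 11.3 tilt rel tool 41.8 dz -7.2 cost 7.315
c5 init 50 dx mm 11.3 tilt rel tool 41.8 dz -7.2 cost 7.315
c4 init -10 dx mm 8.0 tilt rel tool 31.0 dz -3.4 cost 6.44
c4 init 0 dx mm 8.1 tilt rel tool 31.7 dz -3.5 cost 6.381
c4 init 10 dx mm 7.1 tilt rel tool 25.0 dz -2.1 cost 7.15
c4 init 20 dx mm 7.7 tilt rel tool 28.7 dz -2.9 cost 6.473
c4 init 30 dx mm 9.1 tilt rel tool 39.5 dz -4.2 cost 6.656
c4 init 40 dx mm 9.5 tilt rel tool 42.5 dz -4.2 cost 7.66
c4 init 50 dx mm 8.7 tilt rel tool 36.0 dz -4.0 cost 6.296
```

The tin has slid about 10 mm up-slope in the jaws, with tilt near 30-40°. Its rim now rests against the head rail, but it lies between the bar and the rail. I'm continuing square to the deck in small steps.

Emit:
{"method": "play_rows", "body": {"commands": [{"x": 1.5,"y": 0,"z": 2,"spin": 0},{"x": -1,"y": 0,"z": 3,"spin": 0},{"x": -1.5,"y": 0,"z": 3,"spin": 0}]}}

```text
time: 16.3
position: [0.5372, 0.0144, 0.0901]
tool_rot: [0.032, 0.999, -0.003, -0.008]
ft_force: [-0.1, 0.0, -0.8]
grip_width: 0.0627
```

```bash
python3 tog.py 63.8 0 79.5; python3 look.py c6 66
```

```text
G rack-level [55.7  0.4 88.8] deck [92.6  0.4 49.1] t 16.3 F [-0.1  0.  -0.8] w 0.0627 lean [-0.016 -0.006 -1.   ]
delta tool [-8.3 -0.4  9.2] spin 0.0034
16.3 [0.53724567 0.01444124 0.09007984] [-0.12475849  0.04744107 -0.77313928] 0.06265300180318537
tool-axes delta [ 28.5  -0.3 -14.4] world d [-28.2   1.6  14.9]
spin 0.0034 after-spin delta [ 28.5  -0.4 -14.4]
```

View pics/c6_raw.png

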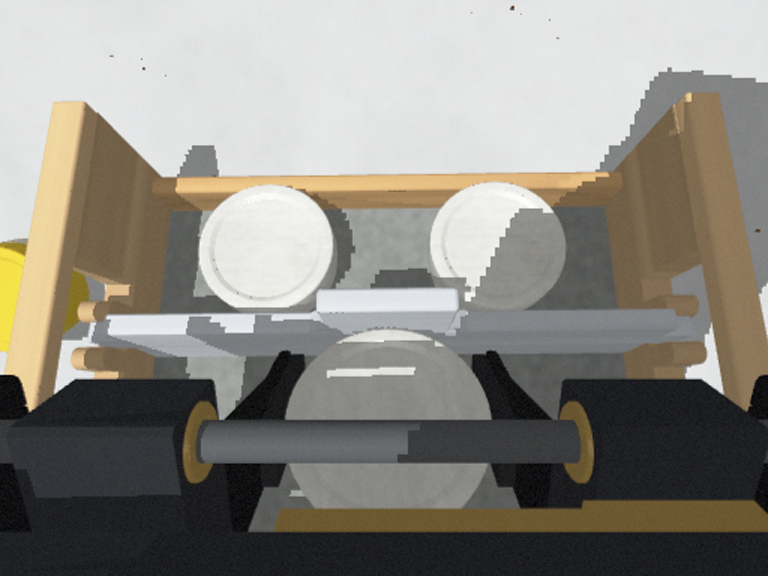

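Emit:
{"method": "play_rows", "body": {"commands": [{"x": -2.5,"y": 0,"z": 2.5,"spin": 0},{"x": -2.5,"y": 0,"z": 3,"spin": 0},{"x": 0,"y": 0,"z": 1,"spin": 0}]}}

```text
time: 16.65
position: [0.5441, 0.0139, 0.0823]
tool_rot: [0.032, 0.999, -0.003, -0.007]
ft_force: [-0.3, -0.6, -1.3]
grip_width: 0.0629
```

```bash
python3 tog.py 63.8 0 79.5
```

```text
G rack-level [62.5  0.3 81. ] deck [94.7  0.3 38.9] t 16.65 F [-0.3 -0.6 -1.3] w 0.0629 lean [-0.014 -0.006 -1.   ]
delta tool [-1.3 -0.3  1.5] spin 0.0033
```

Emit:
{"method": "play_rows", "body": {"commands": [{"x": -1,"y": 0,"z": 2,"spin": 0},{"x": -1,"y": 0,"z": 2,"spin": 0}]}}

```text
time: 16.85
position: [0.5453, 0.0138, 0.0813]
tool_rot: [0.031, 0.999, -0.003, -0.008]
ft_force: [-6.3, 0.7, 24.0]
grip_width: 0.0624
```

```bash
python3 tog.py 63.8 0 76;python3 look.py c7 66;python3 - <<'E'
from h import *
from rig import cams
c=cams.camera('scene');cv2.imwrite('pics/s10.png',cv2.resize(np.ascontiguousarray(c['img'][110:265,170:330,::-1]),None,fx=4.5,fy=4.5,interpolation=2))
E
```

```text
G rack-level [63.7  0.4 80. ] deck [95.2  0.4 37.4] t 16.85 F [-6.3  0.7 24. ] w 0.0624 lean [-0.017 -0.006 -1.   ]
delta tool [-0.1 -0.3  4. ] spin 0.0039
16.85 [0.54525423 0.01383609 0.08126108] [-6.34730592  0.72108406 23.97523578] 0.06244580342990783
tool-axes delta [ 36.6  -0.2 -23.1] world d [-36.2   2.2  23.7]
spin 0.0039 after-spin delta [ 36.6  -0.4 -23.1]
```

View pics/c7_raw.png

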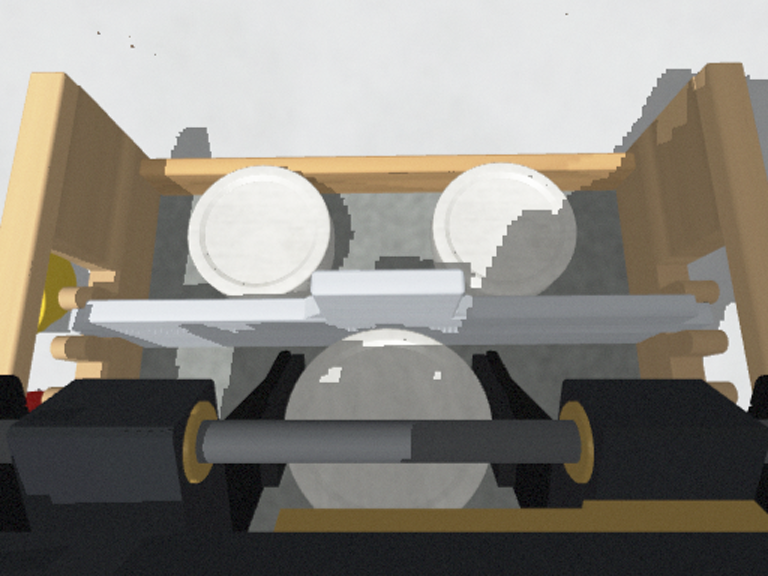

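View pics/s10.png

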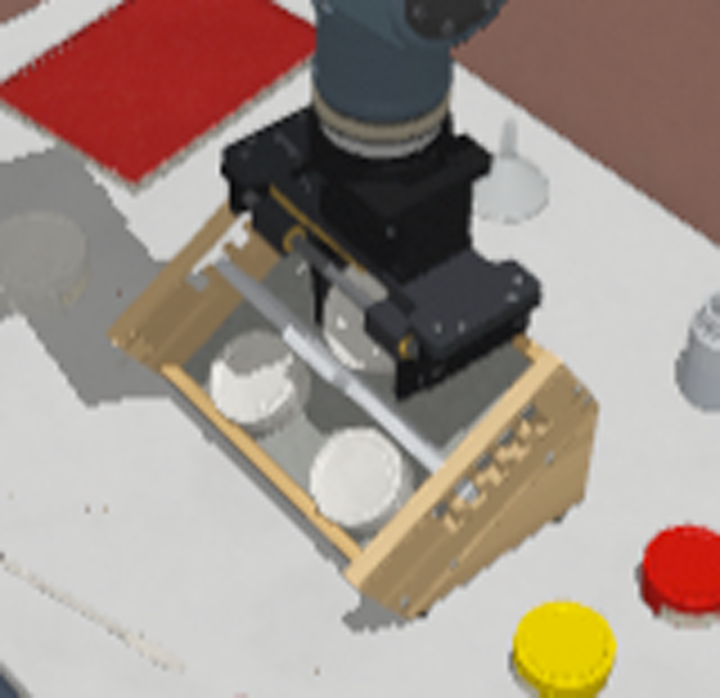

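The tin is on the deck, with force up at 24 N. I'm easing off 1-2 mm, then opening.

Emit:
{"method": "play_rows", "body": {"commands": [{"x": 0.5,"y": 0,"z": -1.5,"spin": 0},{"x": 0,"y": 0,"z": 0,"spin": 0}]}}

```text
time: 17.15
position: [0.5455, 0.0138, 0.0843]
tool_rot: [0.031, 0.999, -0.003, -0.007]
ft_force: [-0.7, -0.3, -1.8]
grip_width: 0.0628
```

```bash
python3 tog.py 63.8 0 80
```

```text
G rack-level [64.   0.4 83. ] deck [96.9  0.4 39.9] t 17.15 F [-0.7 -0.3 -1.8] w 0.0628 lean [-0.014 -0.006 -1.   ]
delta tool [ 0.1 -0.4  3. ] spin 0.0039
```

Emit:
{"method": "play_rows", "body": {"commands": [{"x": 0,"y": 0,"z": 1.5,"spin": 0},{"x": 0,"y": 0,"z": 0,"spin": 0},{"x": 0,"y": 0,"z": 0,"spin": 0},{"x": 0,"y": 0,"z": 0,"spin": 0},{"x": 0,"y": 0,"z": 0,"spin": 0}], "grip": 1}}

```text
time: 17.65
position: [0.5458, 0.0138, 0.0816]
tool_rot: [0.031, 0.999, -0.003, -0.007]
ft_force: [0.5, -0.6, -0.1]
grip_width: 0.086
```

```bash
python3 tog.py 63.8 0 80; python3 look.py c8 66
```

```text
G rack-level [64.3  0.3 80.3] deck [95.8  0.3 37.4] t 17.65 F [ 0.5 -0.6 -0.1] w 0.086 lean [-0.014 -0.006 -1.   ]
delta tool [ 0.4 -0.3  0.3] spin 0.0038
17.65 [0.54583033 0.01377817 0.08158821] [ 0.48639316 -0.57817445 -0.06613565] 0.08604705405627057
tool-axes delta [ 37.2  -0.2 -22.8] world d [-36.8   2.2  23.4]
spin 0.0038 after-spin delta [ 37.2  -0.4 -22.8]
```

View pics/c8_raw.png

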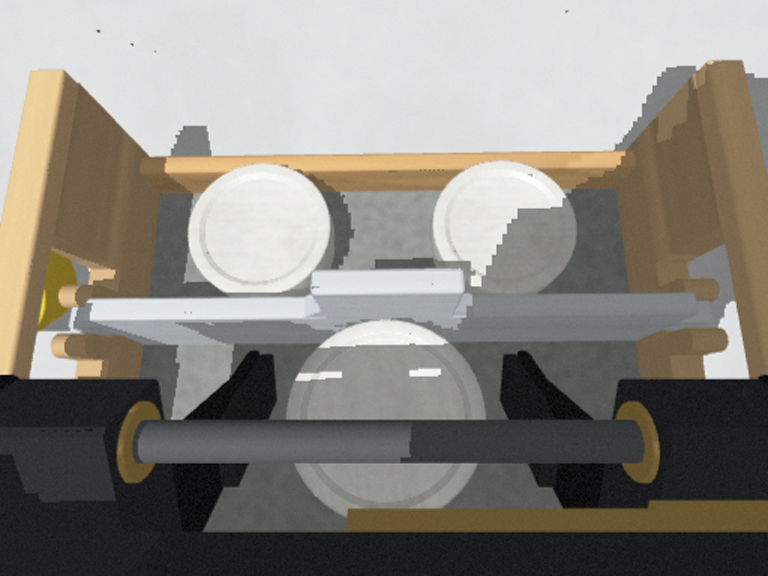

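Released; the tin settled. Withdrawing straight up and then clear.

Emit:
{"method": "play_rows", "body": {"commands": [{"x": 0,"y": 0,"z": -10,"spin": 0},{"x": 0,"y": 0,"z": -25,"spin": 0},{"x": 0,"y": 0,"z": -35,"spin": 0},{"x": 0,"y": 0,"z": -40,"spin": 0},{"x": 0,"y": 0,"z": -40,"spin": 0},{"x": 20,"y": -40,"z": 0,"spin": 0},{"x": 20,"y": -40,"z": 0,"spin": 0},{"x": 20,"y": -40,"z": 0,"spin": 0}]}}

```text
time: 18.5
position: [0.4833, -0.101, 0.2447]
tool_rot: [0.026, 1.0, -0.004, -0.003]
ft_force: [0.0, -0.6, -0.3]
grip_width: 0.0871
```

Emit:
{"method": "play_rows", "body": {"commands": [{"x": 10,"y": -45,"z": 0,"spin": 0},{"x": 10,"y": -45,"z": 0,"spin": 0},{"x": 0,"y": -45,"z": 0,"spin": 0},{"x": 0,"y": -45,"z": 0,"spin": 0},{"x": 0,"y": 0,"z": 0,"spin": 0}]}}

```text
time: 19.0
position: [0.4494, -0.29, 0.2522]
tool_rot: [0.028, 1.0, -0.007, 0.0]
ft_force: [0.3, 0.4, -0.1]
grip_width: 0.0874
```

```bash
cat > chk.py <<'E'
from h import *
from rig import cams,robot
import sys
p=np.load('p.npy');n=sys.argv[1];tx,ty=float(sys.argv[2]),float(sys.argv[3])
a=np.linspace(0,6.29,40)
def cyl(x,y,h,r,rl): 
    E=[]
    for z,rr in((0,r),(h,rl)):
        P=np.c_[x+rr*np.cos(a),y+rr*np.sin(a),a*0+z];E+=[[P[i],P[i+1]] for i in range(39)]
    return E
ex=cyl(tx,ty,48,31,32)
print(robot.get_obs()['time'],robot.get_obs()['position'])
for nm,crop,f in(('top',(190,145,305,235),6.5),('scene',(190,130,315,250),5)):
    c=cams.camera(nm);draw(c,p,66,crop,f,f'pics/{n}_{nm}.png',extra=ex)
    u0,v0,u1,v1=crop;cv2.imwrite(f'pics/{n}_{nm}_raw.png',cv2.resize(np.ascontiguousarray(c['img'][v0:v1,u0:u1,::-1]),None,fx=f,fy=f,interpolation=2))
E
python3 chk.py f1 104 0
```

```text
19.0 [ 0.44935029 -0.28997309  0.25220578]
```

View pics/f1_top.png

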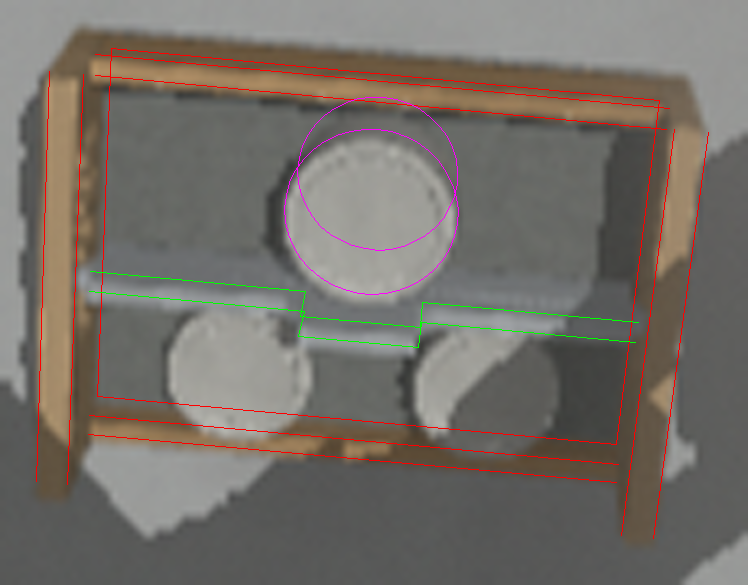

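View pics/f1_scene.png

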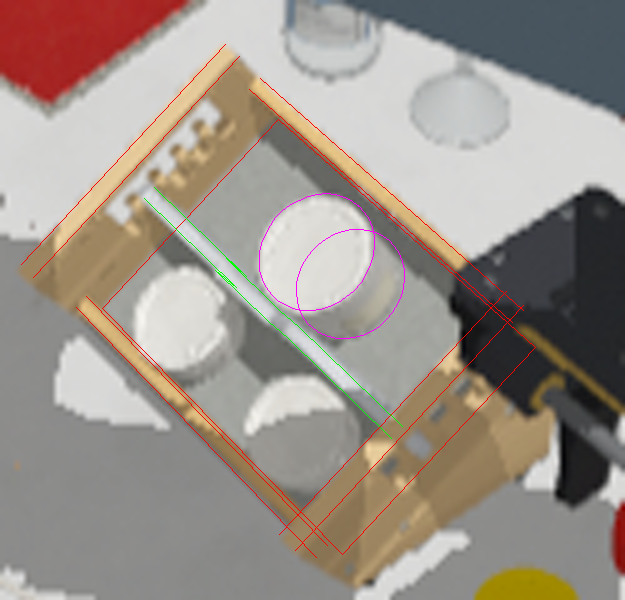

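View pics/f1_scene_raw.png

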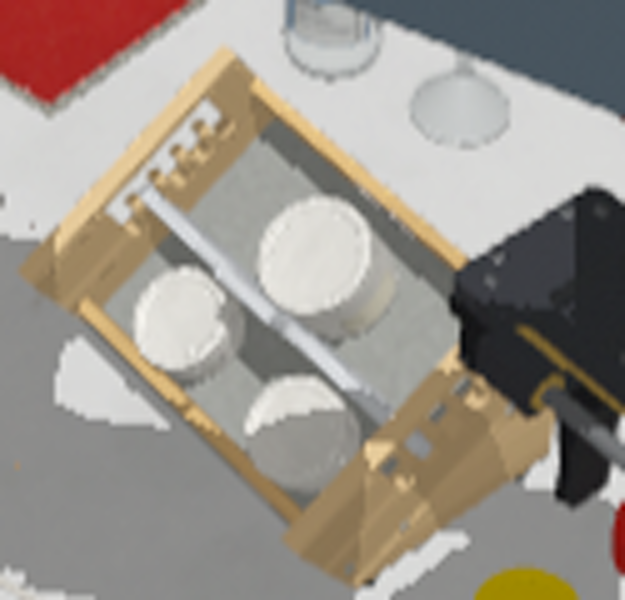

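The bar, tall tin (foot and lid) and small tins all match the model, so I'm handing in.

```bash
python3 - <<'E'
from rig import robot
print(robot.hand_in())
E
```

```text
the job is handed in; nothing more can be done
None
```

I shifted the stop bar one notch down the slope and put the tall tin in the upper row, lid outward. I handed the job in at about 19 s; it reports no verdict.

**What I did**
- **Stop bar:** I gripped the pull tab across its width, lifted it about 20 mm square to the deck, moved it 18 mm down the slope, lowered it and let go.
- **Tall tin:** I picked it up from the table and tilted it in the jaws against the head rail, because the tool can only point straight down. I then lowered it between the bar and the rail and released it.

**Last checks (top and scene pictures after backing away)**
- **Bar:** it lies on the model for x = 66 mm at both ends, within about 1-2 px.
- **Tall tin:** lid and foot fit a tin standing flat on the deck at x ≈ 104 mm, mid-width.
- **Small tins:** both are in the lower row by the lip.
- **Robot:** it was clear of everything.

**Went less than perfectly**
- **Slip in the jaws:** the tin slid about 10 mm in the jaws during tilting and pressed briefly against something, most likely the rail, at about 5-7 N. I corrected for this.
- **Force on contact:** lowering it onto the deck peaked at about 24 N before I eased off.
- **Top view:** it sits about 1 px off the model throughout, which is within the calibration error.
- **Flat tin:** I did not check it in the last pictures, but it showed no sign of moving in earlier views and nothing came near it.

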